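# Chock the storage tube on the sloping shelf board

### The job

Put the wooden chock bar flat and square on the sloping board, midway across it, its rubber faces uphill, placed so that a tube resting on them lies over the yellow tape line; only then fetch the cardboard tube from its slanted rest and lay it level along the line, centred. Bring the tube down against both rubber faces before you let go of it, so that it stays there by itself; never drop it or let it roll off onto the table, and leave the green jar and the tape roll where they stand.

Things in the scene. Friction and masses are not known exactly. Their poses are not given: they have to be found in the camera images.
- deck: Fixed plywood board, 220 (x) x 240 mm (y), no lip. Its top slopes 7 degrees. Origin: middle of the top surface, 38 above the table. +x points uphill along the surface (downhill is roughly towards the robot), y across it, z square out of it. A yellow tape line 12 wide runs across it along y at x = +25.
- chock: Loose pale wood bar, 0.18 to 0.29 kg, flat on the table at the start: 150 mm long (its y), 16 thick (x -8 to +8), 30 high. An arm at each end (|y| 45 to 75, 22 high) reaches to x = +52, ending in a black rubber face that looks to +x and leans back 30 degrees from upright; open between the arms. Origin: middle of the bar's underside, z up. Grip the bar's middle across its 16 mm.
- chock_seat (a point): Point fixed to the chock, 66 mm ahead of the bar's middle (chock +x) and 20 above its underside: where the middle of the tube comes when the tube bears on both rubber faces and lies on the same surface.
- tube: Loose cardboard-brown tube, white end caps, blue band near one end; 40 mm in diameter, 160 mm long, rigid, 0.17 to 0.35 kg, rolls freely. Origin: its middle, on the axis; x along the axis, y and z turn as it rolls. It starts in the rest at 35 degrees to level, band end high, middle 80 above the table.
- rest: Fixed wooden rest under the tube: base 190 x 90 x 12 mm, two V supports (94 free between them for the fingers; their walls stay below the tube's axis) and a stop plate at the tube's low end. Origin: on the table straight below the tube's middle; the tube rises towards the rest's +x. Lift the tube out square to its axis.
- tape: Bystander, to be left alone: roll of yellow masking tape lying flat, 76 mm across, 24 mm high. Origin: under its middle.
- jar: Bystander, to be left alone: green glass jar, 60 mm across, 75 mm high. Origin: under its middle.
Things that resemble listed ones, but are neither listed nor needed, are in the scene too. What is shaped like the tube but turquoise is not meant.

How it is judged:
By the outcome, as a careful person would: the job done as asked, in the order asked, and still so for the second after the job is handed in, with the robot touching nothing.
It also fails if it takes over 61 s, if anything falls off the work surface, if the arm or the gripper's body presses on something with over 40 N, if the wrist force passes 120 N, or if a joint passes its speed limit or range.

### The arm

A 6-joint arm with a two-finger parallel gripper is mounted at the origin on the work surface. World frame = base frame: x ahead of the robot, y to its left, z up, the work surface at z = 0. Lengths are in m, angles in rad, forces in N, time in s.
With the tool pointing down it reaches from about 0.3 to 0.775 m from the base axis. Payload 14.6 kg.
Tool frame: the origin (TCP) lies at the very end of the fingers, on their centre line; the grasp point (between the pads) lies 19 mm behind it; z points along the fingers, y is the direction in which the jaws open and shut (so a half turn about z gives the same grasp; the last joint's range is limited). The gripper opens to 94 mm and grips with 3 to 60 N. Pads are 16 mm wide; open, the fingers measure 119 mm over their backs; the gripper's body (75 mm by 177 mm) begins 78 mm behind the grasp point.
Start: joints at [-1.206, 0.3, 1.521, -0, 1.321, -0.067], TCP at [0.23, -0.5, 0.205] pointing down, gripper open.
Joint ranges: [-3.03, 3.03], [-0.79, 2.21], [0.23, 2.52], [-1.04, 4.18], [0, 3.07], [-2.55, 2.55]. Speed limits (rad/s): [2.22, 2.22, 2.57, 3.14, 3.14, 3.14].

### API

Orientations are given as [roll, pitch, yaw] about the fixed x, y, z axes, in that order (R = Rz(yaw) Ry(pitch) Rx(roll)).
In Python, from station import status, camera, ctrl gives the robot as it stands. The module is installed in compiled form; this text tells all that it offers.
- The arm moves only by the shell command python3 -m jog 'ROWS' [FORCE]. ROWS is JSON, a list of rows, each a list of 7 numbers: the shift along the tool's x, y, z each as a share of 1000 mm, from -1 to 1, then the turn, a rotation vector about the tool's x, y, z each as a share of pi/2 rad, from -1 to 1, then the opening, from -1 (shut) to 1 (fully open), so that 0 is half open. A call has 1 to 20 rows; each row is the pose to reach, as a shift and turn from the pose measured when the call began, along the tool's axes at that moment; what a row does not reach only later rows make up. A row lasts 1/10 s, in which the tool goes at most 50 mm and 8.59 degrees, less where a joint would pass 70% of its speed; a pose out of reach is approached as far as the arm can. A call with a number of a shift or a turn outside -1 to 1 is refused whole. A call with a gripper value outside its range is refused whole. The fingers move at their own pace and stop on an object; FORCE is the grip in N (left out, the last holds). Time passes only in rows, so rows that repeat a pose let the fingers close. It gives the time, the measured TCP pose, the force and the opening at its end, in the units of the state.
- status.get_obs(): the state, without advancing time (a new reading comes with each control period).
- camera(name): name is "side" or "top" or "wrist"; returns a dict with "image" (420x560x3 uint8, red, green, blue), "fx", "fy", "cx", "cy" (pixels), "world_from_camera" (4x4, takes a point from camera to world coordinates). Camera axes: x right, y down, z forward; pixel columns grow to the right and rows downward; lengths in m; the calibration is good to about 2 mm. A picture is of the moment at which its call begins. There is no depth.
- ctrl.hand_in(): hands the job in, once; it reports no verdict.
The state is a dict: "time_s": time; "qpos": joint angles; "joint_vel": joint speeds; "tau": joint torques, N m; "ee_pos": TCP position; "eef_rot": TCP orientation; "force": force on the tool from outside, world axes, zero at the start; "moment": the same for the moment, N m; "grip_width": finger opening in m.
Only numpy, scipy, OpenCV 4.12 (cv2) and the standard library are available. Lean on these libraries where they do the work, as an engineer would, in place of code of your own. Each camera call takes 0.05 s, during which the arm holds its last target.

## Working session

There is one attempt and no reset: what is moved stays moved. The work goes in short steps, Python scripts to look and compute and a shell command to move; the robot and the scene stay as the last step left them, time stands still between calls to the robot, and variables do not carry over. Pictures are saved under pics/ and viewed, and the job is handed in when it is done.

```bash
mkdir -p pics
python3 - <<'E'
from station import status,camera
import cv2,numpy as np
print(status.get_obs())
for n in("side","top","wrist"):
    c=camera(n);cv2.imwrite(f"pics/{n}0.png",c["image"][:,:,::-1]);print(n,c["fx"],c["fy"],c["cx"],c["cy"]);print(np.round(c["world_from_camera"],4).tolist())
E
```

```text
{'time_s': 0.0, 'qpos': array([-1.20558370e+00,  3.00505685e-01,  1.52158880e+00, -2.64834244e-06,
        1.32068517e+00, -6.65949274e-02]), 'joint_vel': array([-3.75964020e-04, -2.10832439e-03, -2.36129619e-04,  1.04066697e-03,
       -2.92257400e-04,  7.43721486e-05]), 'tau': array([ 6.57914079e-04, -5.31807339e+01, -3.52734125e+01,  7.08531705e-02,
        2.44307349e-02, -1.10035855e-04]), 'ee_pos': array([ 0.23008731, -0.49927004,  0.20486409]), 'eef_rot': array([-3.14040812e+00, -7.64301789e-05,  4.31808167e-01]), 'force': array([0.07383191, 0.96770539, 0.37990678]), 'moment': array([ 0.03620052, -0.01094631, -0.00286038]), 'grip_width': 0.09388910947028734}
side 399.0510560046225 399.0510560046225 272.9986484717498 207.1126884733846
[[-0.754, -0.5321, 0.3852, 0.0897], [-0.6568, 0.5988, -0.4583, 0.41], [0.0132, -0.5986, -0.801, 0.7605], [0.0, 0.0, 0.0, 1.0]]
top 447.72087851336767 447.72087851336767 273.7092173204633 213.61604183704264
[[0.0286, -0.9887, 0.1472, 0.294], [-0.9996, -0.0275, 0.0096, -0.0108], [-0.0054, -0.1474, -0.9891, 1.0297], [0.0, 0.0, 0.0, 1.0]]
wrist 307.62866433402803 307.62866433402803 280.25074420237513 208.22358679696436
[[0.4192, -0.8819, -0.2158, 0.2924], [-0.9079, -0.4076, -0.0977, -0.4704], [-0.0018, 0.2368, -0.9715, 0.3858], [0.0, 0.0, 0.0, 1.0]]
```

View pics/side0.png

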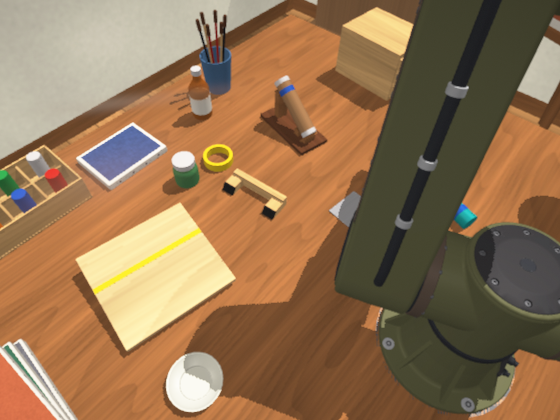

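View pics/top0.png

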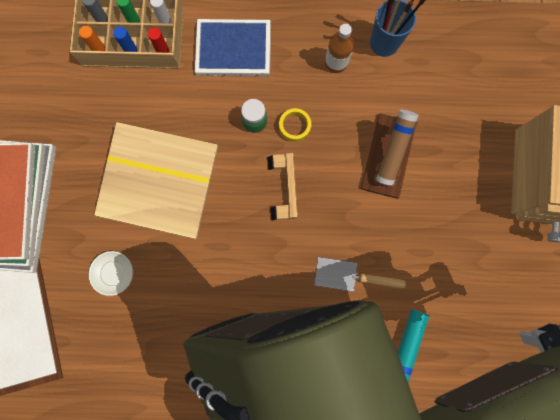

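View pics/wrist0.png

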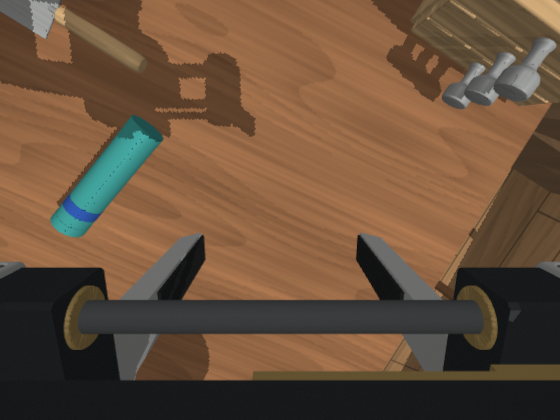

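Candidates for the tube are the brown one in its rest, top (397,148), and the turquoise decoy, top (412,345), wrist (105,180). The chock is at top (290,187), the deck at (156,180), the jar at (254,115) and the tape roll at (295,124). I choose the brown tube. Next come zoomed crops for measuring.

Run:
```python
import cv2
t=cv2.imread("pics/top0.png");s=cv2.imread("pics/side0.png")
def crop(im,x,y,w,h,k,n):
    c=cv2.resize(im[y:y+h,x:x+w],None,fx=k,fy=k,interpolation=cv2.INTER_CUBIC)
    for i in range(0,w,10):
        cv2.putText(c,str(x+i),(i*k,8),0,.3,(255,255,255),1);cv2.line(c,(i*k,8),(i*k,14),(255,255,255),1)
    for i in range(0,h,10):
        cv2.putText(c,str(y+i),(0,i*k+4),0,.3,(255,255,255),1);cv2.line(c,(20,i*k),(26,i*k),(255,255,255),1)
    cv2.imwrite("pics/"+n,c)
crop(t,255,140,70,90,6,"tc.png")
crop(t,350,100,80,100,6,"tt.png")
crop(t,85,115,140,130,4,"td.png")
crop(s,210,160,90,65,8,"sc.png")
crop(s,250,65,90,95,6,"st.png")
crop(s,70,195,170,155,4,"sd.png")
```

```text
(no output)
```

View pics/tc.png

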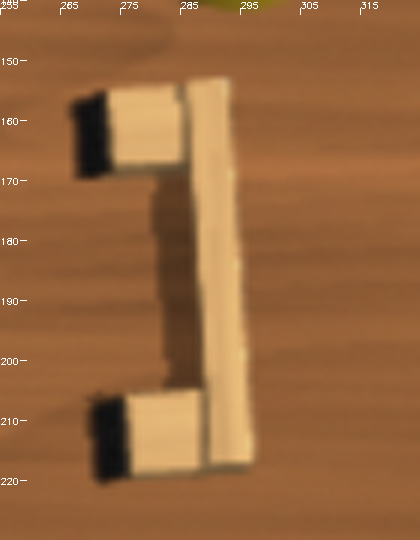

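View pics/tt.png

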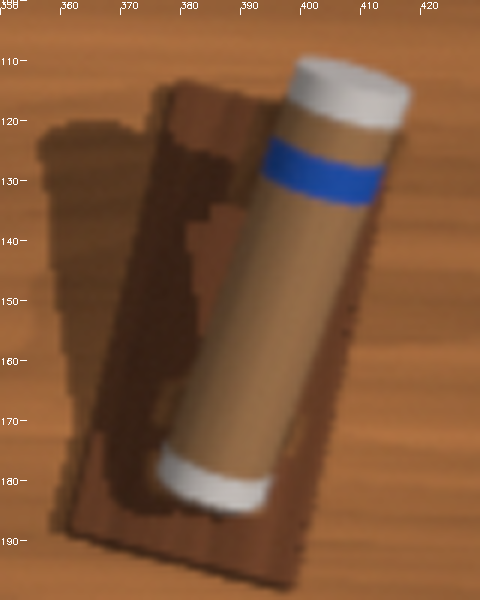

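View pics/td.png

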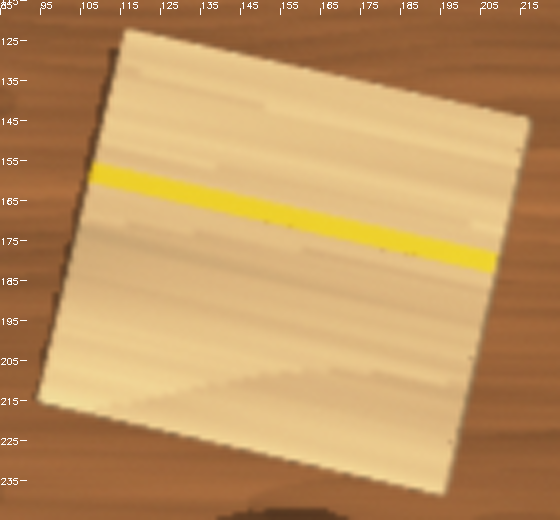

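View pics/sc.png

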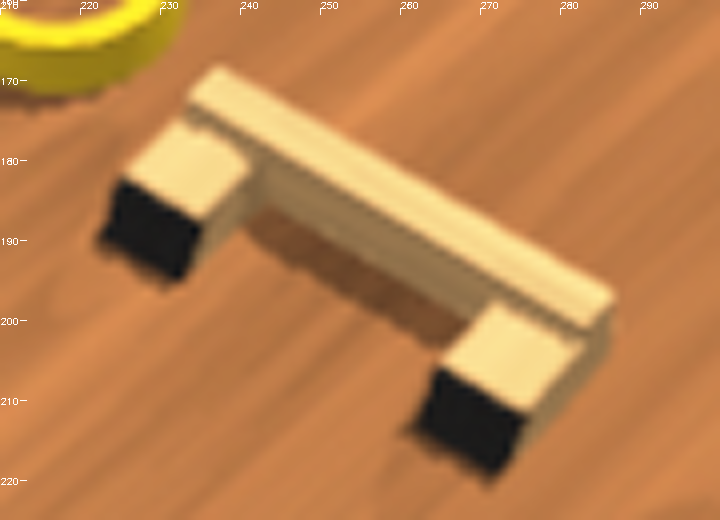

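View pics/st.png

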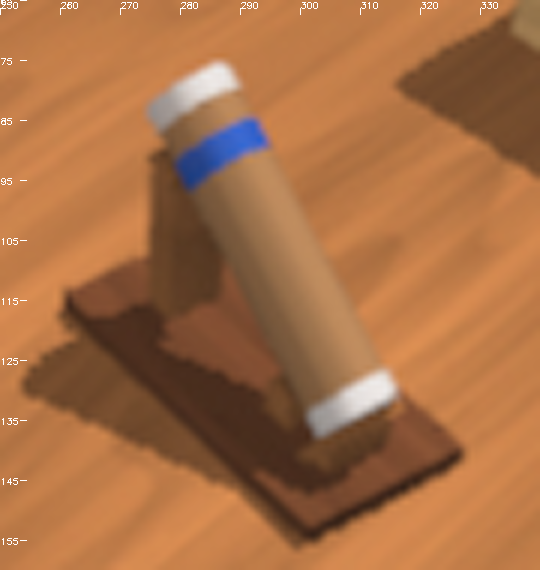

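View pics/sd.png

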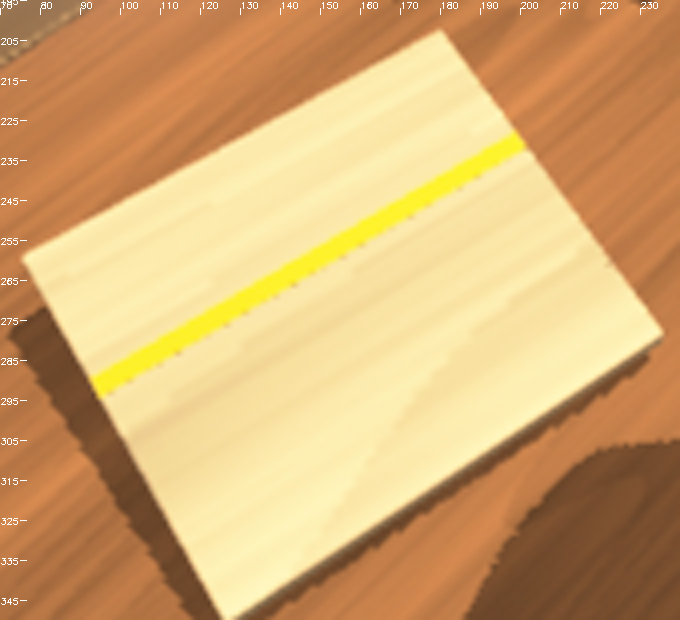

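```bash
cat > fit.py <<'E'
import numpy as np,cv2
from scipy.optimize import least_squares
from scipy.spatial.transform import Rotation as R
TOP=dict(f=447.72087851336767,cx=273.7092173204633,cy=213.61604183704264,T=np.array([[0.0286,-0.9887,0.1472,0.294],[-0.9996,-0.0275,0.0096,-0.0108],[-0.0054,-0.1474,-0.9891,1.0297],[0,0,0,1]]))
SIDE=dict(f=399.0510560046225,cx=272.9986484717498,cy=207.1126884733846,T=np.array([[-0.754,-0.5321,0.3852,0.0897],[-0.6568,0.5988,-0.4583,0.41],[0.0132,-0.5986,-0.801,0.7605],[0,0,0,1]]))
def proj(c,P):
    P=np.atleast_2d(P);q=(P-c["T"][:3,3])@c["T"][:3,:3]
    return np.c_[c["f"]*q[:,0]/q[:,2]+c["cx"],c["f"]*q[:,1]/q[:,2]+c["cy"]]
def fitpts(L,obs,mkT,x0):
    def r(p):
        A,t=mkT(p);W=np.array(L)@A.T+t
        return np.concatenate([((proj(c,W)[i]-np.array(o))).ravel() for c,i,o in obs])
    s=least_squares(r,x0);return s.x,r(s.x).reshape(-1,2)
E
cat > f1.py <<'E'
from fit import *
np.set_printoptions(precision=4,suppress=True)
# deck
L=[[.11,.12,0],[.11,-.12,0],[-.11,-.12,0],[-.11,.12,0],[.025,.12,0],[.025,-.12,0]]
L=np.array(L)
top=[(116.25,122),(217.5,145),(196.25,238.75),(94.25,215.25),(107.5,158),(209.25,180.5)]
side=[(75.5,259.5),(180,202.5),(236,278.5),(126.5,350.5),(94.25,292),(201.25,230)]
I=list(range(6))
mk=lambda p:((R.from_euler('z',p[2])*R.from_euler('y',-np.radians(7))).as_matrix(),np.array([p[0],p[1],.038]))
mkf=lambda p:((R.from_euler('z',p[2])*R.from_euler('yx',[p[4],p[5]])).as_matrix(),p[[0,1,3]])
for nm,o in(("both",[(TOP,I,top),(SIDE,I,side)]),("top",[(TOP,I,top)]),("side",[(SIDE,I,side)])):
    x,r=fitpts(L,o,mk,[.55,.26,-.2]);print("deck",nm,x,np.degrees(x[2]),np.abs(r).max())
x,r=fitpts(L,[(TOP,I,top),(SIDE,I,side)],mkf,np.array([.55,.26,-.2,.038,-.12,0]));print("deck free",x,np.degrees(x[2:]),np.abs(r).max())
# chock
L=[[-.008,-.075,.03],[.008,-.075,.03],[-.008,.075,.03],[.008,.075,.03],[.0417,-.075,.022],[.0417,-.045,.022],[.0417,.045,.022],[.0417,.075,.022]]
top=[(293.2,153.3),(286.2,153.8),(297.3,217.3),(289.5,217.7)]
topI=[0,1,2,3]
side=[(237.25,168.25),(233.25,172.25),(287,196.75),(283.5,201.25),(225,182.5),(235.4,187.5),(265,205.6),(275.75,211.5)]
mk=lambda p:(R.from_euler('z',p[2]).as_matrix(),np.array([p[0],p[1],0]))
for nm,o in(("both",[(TOP,topI,top),(SIDE,range(8),side)]),("top",[(TOP,topI,top)]),("side",[(SIDE,range(8),side)])):
    o=[(c,list(i),p) for c,i,p in o]
    x,r=fitpts(L,o,mk,[.55,-.03,1.6]);print("chock",nm,x,np.degrees(x[2]),np.abs(r).max())
# tube
a=np.linspace(0,2*np.pi,60)
C=np.r_[np.c_[a*0+.08,.02*np.cos(a),.02*np.sin(a)],np.c_[a*0-.08,.02*np.cos(a),.02*np.sin(a)]]
tt=np.array([(297,57),(310,54),(340,62),(375,72),(408,88),(412,98),(400,128),(268,500),(262,510),(245,514),(215,508),(180,495),(157,485),(155,474),(165,450),(290,95)])/6+[350,100]
ts=np.array([(148,106),(160,95),(205,66),(222,60),(235,65),(242,85),(270,130),(398,390),(395,398),(370,415),(320,438),(312,436),(305,425),(200,205),(155,130)])/6+[250,65]
D=np.c_[np.cos(a),np.sin(a)]
def res(p,cs):
    A=(R.from_euler('z',p[2])*R.from_euler('y',-np.radians(35))).as_matrix()
    W=C@A.T+np.array([p[0],p[1],.08])
    return np.concatenate([(proj(c,W)@D.T).max(0)-(o@D.T).max(0) for c,o in cs])
for nm,cs in(("both",[(TOP,tt),(SIDE,ts)]),("top",[(TOP,tt)]),("side",[(SIDE,ts)])):
    s=least_squares(res,[.6,-.27,0],args=(cs,));print("tube",nm,s.x,np.degrees(s.x[2]),np.abs(s.fun).max())
E
python3 f1.py
```

```text
deck both [ 0.5113  0.2693 -0.1986] -11.37665884375619 0.8021195046720493
deck top [ 0.5111  0.2684 -0.1969] -11.281296469796144 0.7546982838447036
deck side [ 0.5113  0.2699 -0.2   ] -11.459819134861032 0.6597243051595569
deck free [ 0.5124  0.2693 -0.1971  0.0349 -0.1182  0.0053] [-11.2927   2.0023  -6.7719   0.3049] 0.7709990057503546
chock both [ 0.5097 -0.0398  1.6573] 94.95749308585499 0.8155409699104439
chock top [ 0.5094 -0.0399  1.6502] 94.55056301143433 0.37074633642112076
chock side [ 0.51   -0.0399  1.6635] 95.31202507838182 0.8831723379402376
tube both [ 0.5874 -0.2658 -0.2347] -13.446493557922373 1.137247107189694
tube top [ 0.5871 -0.2659 -0.2267] -12.98933970039986 0.8424057979036519
tube side [ 0.5882 -0.2661 -0.2499] -14.317234067357775 0.5868038253745453
```

```bash
cat > rel.py <<'E'
import numpy as np
from scipy.spatial.transform import Rotation as R
from station import status
def Rtool(yaw,pre=None):  # tool straight down, tool x at yaw (rad), optional world pre-rotation
    r=R.from_euler('xyz',[np.pi,0,yaw]);return r if pre is None else pre*r
def rel(p,Rt,verb=True):
    o=status.get_obs();R0=R.from_euler('xyz',o["eef_rot"])
    d=R0.inv().apply(np.array(p)-o["ee_pos"]);w=(R0.inv()*Rt).as_rotvec()/(np.pi/2)
    print("t%.2f"%o["time_s"],"pos",np.round(o["ee_pos"],4),"rpy",np.round(np.degrees(o["eef_rot"]),2),"F",np.round(o["force"],1),"w%.4f"%o["grip_width"],"q",np.round(o["qpos"],2))
    print("row",np.round(d,4).tolist(),np.round(w,4).tolist(),"rows>=",np.ceil(max(np.linalg.norm(d)/.05,np.linalg.norm(w)*90/8.59)))
E
python3 -c "
from rel import *
rel([.45,-.15,.2],Rtool(np.radians(105)))
"
```

```text
t0.15 pos [ 0.2301 -0.4993  0.205 ] rpy [-179.95   -0.     24.74] F [-0.6  1.1  0.9] w0.0941 q [-1.21  0.3   1.52  0.    1.32 -0.07]
row [0.3459, -0.2252, 0.0052] [-0.0004, -0.0004, -0.8918] rows>= 10.0
```

```bash
python3 -m jog '[[0.346,-0.225,0.005,0,0,-0.892,1],[0.346,-0.225,0.005,0,0,-0.892,1],[0.346,-0.225,0.005,0,0,-0.892,1],[0.346,-0.225,0.005,0,0,-0.892,1],[0.346,-0.225,0.005,0,0,-0.892,1],[0.346,-0.225,0.005,0,0,-0.892,1],[0.346,-0.225,0.005,0,0,-0.892,1],[0.346,-0.225,0.005,0,0,-0.892,1],[0.346,-0.225,0.005,0,0,-0.892,1],[0.346,-0.225,0.005,0,0,-0.892,1],[0.346,-0.225,0.005,0,0,-0.892,1]]'; python3 -c "
from rel import *
rel([.5097,-.0398,.2],Rtool(np.radians(184.9)))
"
```

```text
time_s: 1.25
ee_pos: [0.4503, -0.1497, 0.2]
eef_rot: [-3.141, -0.001, 1.835]
force: [-0.0, -0.6, -0.3]
grip_width: 0.0939
t1.25 pos [ 0.4503 -0.1497  0.2   ] rpy [-1.7997e+02 -7.0000e-02  1.0512e+02] F [-0.  -0.6 -0.3] w0.0939 q [-0.4   0.14  1.73  0.    1.27 -0.66]
row [0.0905, 0.086, 0.0001] [0.0002, -0.0008, -0.8864] rows>= 10.0
```

```bash
python3 -m jog '[[0.09,0.086,0,0,0,-0.886,1],[0.09,0.086,0,0,0,-0.886,1],[0.09,0.086,0,0,0,-0.886,1],[0.09,0.086,0,0,0,-0.886,1],[0.09,0.086,0,0,0,-0.886,1],[0.09,0.086,0,0,0,-0.886,1],[0.09,0.086,0,0,0,-0.886,1],[0.09,0.086,0,0,0,-0.886,1],[0.09,0.086,0,0,0,-0.886,1],[0.09,0.086,0,0,0,-0.886,1],[0.09,0.086,0,0,0,-0.886,1]]'; python3 -c "
from rel import *
from station import camera
import cv2
rel([.5097,-.0398,.007],Rtool(np.radians(184.9)))
c=camera('wrist');cv2.imwrite('pics/w1.png',c['image'][:,:,::-1]);print(np.round(c['world_from_camera'],4).tolist())
"
```

```text
time_s: 2.35
ee_pos: [0.5097, -0.0408, 0.2]
eef_rot: [3.141, -0.001, -3.059]
force: [-0.4, 0.3, 0.5]
grip_width: 0.0938
t2.35 pos [ 0.5097 -0.0408  0.2   ] rpy [ 1.7994e+02 -5.0000e-02 -1.7525e+02] F [-0.4  0.3  0.5] w0.0938 q [-0.15  0.22  1.64  0.    1.29 -1.81]
row [-0.0003, 0.0008, 0.193] [0.0007, -0.0005, -0.0017] rows>= 4.0
[[-0.0835, 0.9682, 0.2357, 0.4415], [0.9965, 0.0806, 0.0217, -0.0462], [0.002, 0.2367, -0.9716, 0.3809], [0.0, 0.0, 0.0, 1.0]]
```

View pics/w1.png

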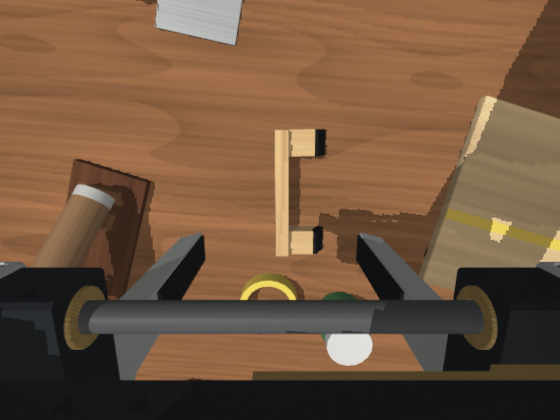

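```bash
cat > w1.py <<'E'
from fit import *
import cv2
im=cv2.imread('pics/w1.png')
W=dict(f=307.62866433402803,cx=280.25074420237513,cy=208.22358679696436,T=np.array([[-0.0835,0.9682,0.2357,0.4415],[0.9965,0.0806,0.0217,-0.0462],[0.002,0.2367,-0.9716,0.3809],[0,0,0,1]]))
L=np.array([[-.008,-.075,.03],[.008,-.075,.03],[.008,.075,.03],[-.008,.075,.03]])
A=R.from_euler('z',94.9,degrees=True).as_matrix()
q=proj(W,L@A.T+[.5097,-.0398,0]);print(q)
k=5;x0,y0=255,115
c=cv2.resize(im[y0:265,x0:345],None,fx=k,fy=k,interpolation=cv2.INTER_CUBIC)
for i in range(0,90,10): cv2.putText(c,str(x0+i),(i*k,8),0,.3,(255,255,255),1)
for i in range(0,150,10): cv2.putText(c,str(y0+i),(0,i*k+4),0,.3,(255,255,255),1)
for p in q: cv2.circle(c,tuple(int(v) for v in (p-[x0,y0]+.5)*k),3,(0,0,255),1)
cv2.imwrite('pics/w1c.png',c[:600])
cv2.imwrite('pics/w1c2.png',c[400:])
E
python3 w1.py
```

```text
[[273.78895119 254.48355725]
 [286.91781043 254.44917374]
 [287.35375989 127.19783151]
 [272.85148899 127.22688566]]
```

View pics/w1c.png

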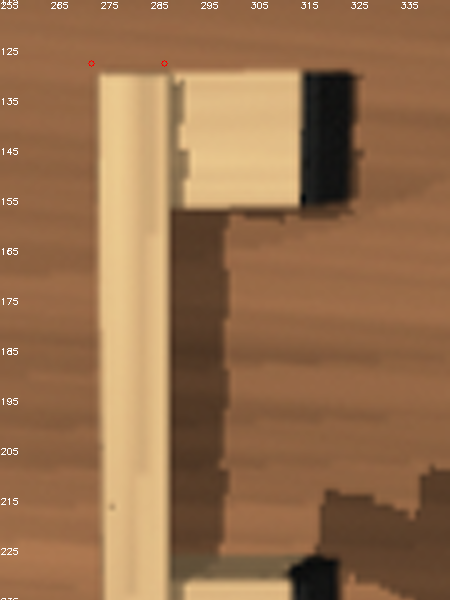

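View pics/w1c2.png

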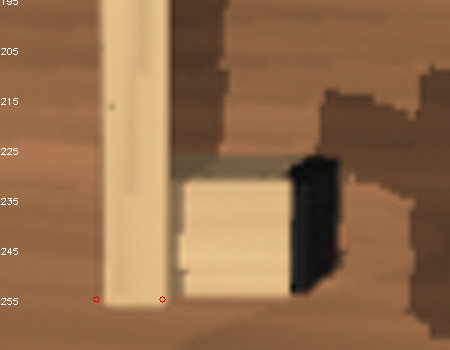

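```bash
python3 -m jog '[[-0.001,0.002,0.05,0,0,0,0.2],[-0.001,0.002,0.1,0,0,0,0.2],[-0.001,0.002,0.15,0,0,0,0.2],[-0.001,0.002,0.18,0,0,0,0.2],[-0.001,0.002,0.193,0,0,0,0.2],[-0.001,0.002,0.193,0,0,0,0.2]]' && python3 -m jog '[[0,0,0,0,0,0,-1],[0,0,0,0,0,0,-1],[0,0,0,0,0,0,-1],[0,0,0,0,0,0,-1],[0,0,0,0,0,0,-1],[0,0,0,0,0,0,-1],[0,0,0,0,0,0,-1],[0,0,0,0,0,0,-1]]' 35
python3 - <<'E'
from rel import *
rel([.5105,-.039,.007],Rtool(np.radians(184.9)))
from station import camera
import cv2
c=camera('wrist');cv2.imwrite('pics/w2.png',c['image'][:,:,::-1])
E
```

```text
time_s: 3.0
ee_pos: [0.5098, -0.0386, 0.0061]
eef_rot: [3.14, -0.003, -3.062]
force: [0.4, -0.6, 0.1]
grip_width: 0.0568
time_s: 3.8
ee_pos: [0.51, -0.0386, 0.0065]
eef_rot: [3.14, -0.003, -3.062]
force: [-1.5, -0.7, 5.8]
grip_width: 0.0159
t3.80 pos [ 0.51   -0.0386  0.0065] rpy [ 1.7992e+02 -1.5000e-01 -1.7543e+02] F [-1.5 -0.7  5.8] w0.0159 q [-0.15  0.48  1.79  0.    0.87 -1.8 ]
row [-0.0005, -0.0004, -0.0005] [0.0009, -0.0016, -0.0037] rows>= 1.0
```

View pics/w2.png

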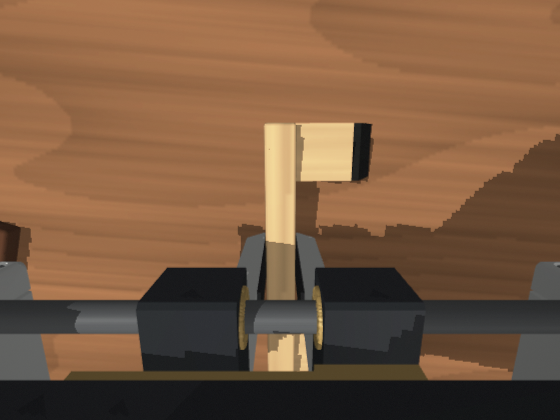

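Run:
```python
from rel import *
rel([.48,.12,.16],Rtool(np.radians(130)))
```

```text
t3.85 pos [ 0.51   -0.0386  0.0065] rpy [ 1.7992e+02 -1.5000e-01 -1.7543e+02] F [-1.6  0.4  5. ] w0.0159 q [-0.15  0.48  1.79  0.    0.87 -1.8 ]
row [0.0177, 0.1607, -0.1533] [0.0, -0.002, 0.6064] rows>= 7.0
```

```bash
python3 -m jog '[[0,0,-0.01,0,0,0,-1],[0,0,-0.03,0,0,0,-1],[0,0,-0.06,0,0,0,-1],[0,0,-0.1,0,0,0,-1],[0,0,-0.15,0,0,0,-1],[0.003,0.03,-0.153,0,0,0.08,-1],[0.006,0.06,-0.153,0,0,0.17,-1],[0.01,0.09,-0.153,0,0,0.26,-1],[0.013,0.12,-0.153,0,0,0.35,-1],[0.016,0.14,-0.153,0,0,0.43,-1],[0.018,0.16,-0.153,0,0,0.52,-1],[0.018,0.161,-0.153,0,0,0.606,-1],[0.018,0.161,-0.153,0,0,0.606,-1]]' 35
cat > deckgoal.py <<'E'
from rel import *
import sys
D=dict(p=np.array([.5115,.2690,.038]),yaw=-11.35)
Rd=R.from_euler('z',D["yaw"],degrees=True)*R.from_euler('y',-7,degrees=True)
def chockgoal(h,dx=-.041,dy=0.0,tip=.0065):
    rel(D["p"]+Rd.apply([dx,dy,tip+h]),Rd*R.from_euler('xyz',[np.pi,0,np.pi/2]))
E
python3 -c "
from deckgoal import *
chockgoal(.07)"
```

```text
time_s: 5.15
ee_pos: [0.4793, 0.1207, 0.16]
eef_rot: [-3.14, -0.003, 2.268]
force: [-0.6, -0.2, -2.1]
grip_width: 0.0156
t5.15 pos [0.4793 0.1207 0.16  ] rpy [-1.7991e+02 -1.6000e-01  1.2996e+02] F [-0.6 -0.2 -2.1] w0.0156 q [ 0.17  0.22  1.73  0.    1.19 -0.53]
row [0.1319, 0.0887, 0.0513] [-0.0742, -0.036, 0.5693] rows>= 7.0
```

```bash
python3 -m jog '[[0.03,0.02,0,-0.01,-0.006,0.09,-1],[0.06,0.04,0,-0.02,-0.01,0.18,-1],[0.09,0.06,0,-0.04,-0.02,0.28,-1],[0.11,0.08,0,-0.055,-0.025,0.37,-1],[0.132,0.089,0,-0.065,-0.03,0.46,-1],[0.132,0.089,0.01,-0.074,-0.036,0.569,-1],[0.132,0.089,0.03,-0.074,-0.036,0.569,-1],[0.132,0.089,0.051,-0.074,-0.036,0.569,-1],[0.132,0.089,0.051,-0.074,-0.036,0.569,-1]]' 35
python3 - <<'E'
from deckgoal import *
chockgoal(.0)
from station import camera
import cv2
c=camera('wrist');cv2.imwrite('pics/w3.png',c['image'][:,:,::-1]);print(np.round(c['world_from_camera'],4).tolist())
c=camera('top');cv2.imwrite('pics/t3.png',c['image'][:,:,::-1])
E
```

```text
time_s: 6.05
ee_pos: [0.4615, 0.2781, 0.107]
eef_rot: [3.023, 0.004, 1.376]
force: [0.6, 0.2, -1.6]
grip_width: 0.016
t6.05 pos [0.4615 0.2781 0.107 ] rpy [173.22   0.2   78.86] F [ 0.6  0.2 -1.6] w0.0160 q [ 0.51  0.33  1.73 -0.09  1.    0.76]
row [0.0011, 0.0013, 0.0682] [-0.0024, 0.0019, 0.0026] rows>= 2.0
[[0.9745, -0.2142, 0.0664, 0.4541], [-0.1907, -0.9473, -0.2575, 0.3505], [0.118, 0.2383, -0.964, 0.2863], [0.0, 0.0, 0.0, 1.0]]
```

View pics/w3.png

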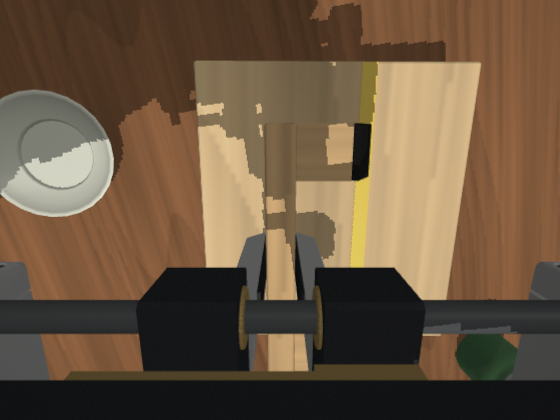

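View pics/t3.png

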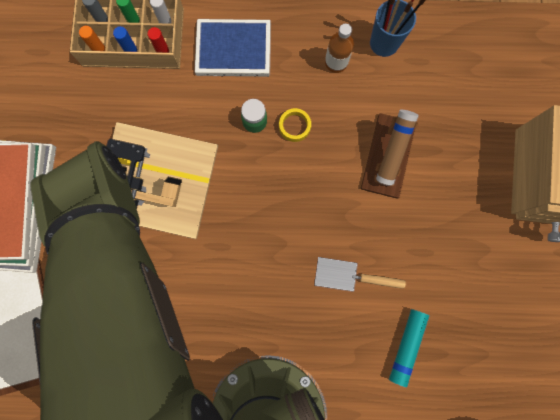

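```bash
cat > w3.py <<'E'
from fit import *
W=dict(f=307.62866433402803,cx=280.25074420237513,cy=208.22358679696436,T=np.array([[0.9745,-0.2142,0.0664,0.4541],[-0.1907,-0.9473,-0.2575,0.3505],[0.118,0.2383,-0.964,0.2863],[0,0,0,1]]))
A=(R.from_euler('z',-11.35,degrees=True)*R.from_euler('y',-7,degrees=True)).as_matrix()
L=np.array([[-.11,-.12,0],[.11,-.12,0],[.019,-.12,0],[.031,-.12,0],[-.11,0.05,0],[.031,0.05,0],[.11,.05,0]])
print(proj(W,L@A.T+[.5115,.269,.038]).round(1))
im=cv2.imread('pics/w3.png');k=4
cv2.imwrite('pics/w3c.png',cv2.resize(im[50:180,185:385],None,fx=k,fy=k,interpolation=cv2.INTER_CUBIC))
E
python3 w3.py
```

```text
[[208.5 335.9]
 [439.6 337.4]
 [343.9 336.8]
 [356.5 336.8]
 [197.9 155.3]
 [369.8 156.2]
 [466.4 156.7]]
```

View pics/w3c.png

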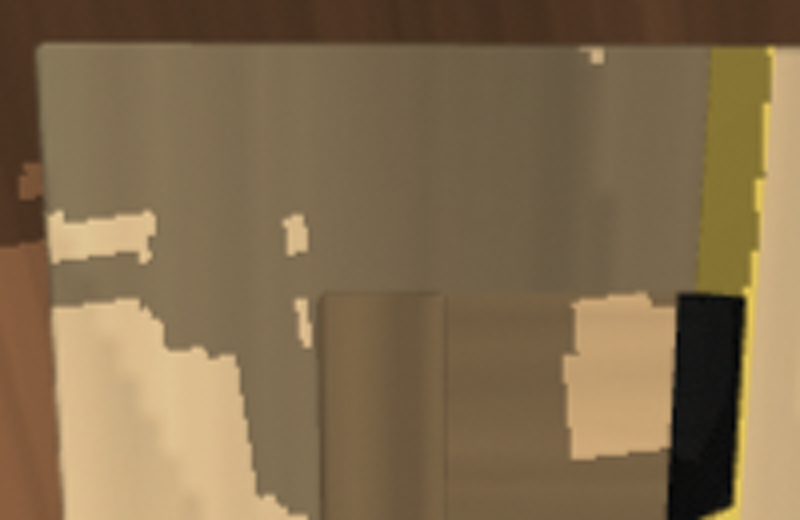

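```bash
cat >> w3.py <<'E'
print('---')
def pr(p):
    A=(R.from_euler('z',p[2])*R.from_euler('y',-np.radians(7))).as_matrix()
    L=np.array([[-.11,.12,0],[.11,.12,0],[.019,.12,0],[.031,.12,0]])
    return proj(W,L@A.T+[p[0],p[1],.038])
o=np.array([[194.5,60.8],[478,62.5],[362.5,61.8],[378.3,61.8]])
print(pr([.5115,.269,np.radians(-11.35)]).round(1))
s=least_squares(lambda p:(pr(p)-o).ravel(),[.51,.27,-.2]);print(s.x,np.degrees(s.x[2]),s.fun.round(1))
# chock +y end in wrist view (tool-fixed)
Rt=R.from_euler('xyz',[173.22,.2,78.86],degrees=True);t=np.array([.4615,.2781,.107])
Rc=Rt*R.from_euler('xyz',[np.pi,0,np.pi/2]).inv()
L=np.array([[-.008,.075,.0235],[.008,.075,.0235],[.0417,.075,.0155],[-.008,.045,.0235],[.0417,.045,.0155]])
print("chock end pred",proj(W,Rc.apply(L)+t).round(1))
E
python3 w3.py | sed -n '/---/,$p'
```

```text
---
[[192.5  62.8]
 [480.1  64.1]
 [361.   63.6]
 [376.7  63.7]]
[ 0.51205751  0.27017604 -0.20039465] -11.481767472604165 [-1.3 -0.1  3.   0.2 -0.7  0.1 -0.8  0.2]
chock end pred [[263.8 120.8]
 [296.3 120.8]
 [360.7 121.4]
 [264.5 181.2]
 [357.2 179.1]]
```

```bash
sed -i 's/.5115,.2690,.038/.5117,.2697,.038/; s/-11.35/-11.4/' deckgoal.py
python3 - <<'E'
from deckgoal import *
chockgoal(.004,dy=.0013)
E
```

```text
t6.15 pos [0.4629 0.2789 0.1098] rpy [1.7302e+02 3.0000e-02 7.8790e+01] F [-0.1  0.8 -1.8] w0.0156 q [ 0.51  0.33  1.72 -0.09  1.    0.76]
row [0.002, -0.0004, 0.0669] [-0.0003, 0.0001, 0.0021] rows>= 2.0
```

```bash
python3 -m jog '[[0.002,0,0.03,0,0,0.002,-1],[0.002,0,0.05,0,0,0.002,-1],[0.002,0,0.06,0,0,0.002,-1],[0.002,0,0.067,0,0,0.002,-1],[0.002,0,0.067,0,0,0.002,-1],[0.002,0,0.067,0,0,0.002,-1]]' 35
python3 - <<'E'
from deckgoal import *
chockgoal(.0,dy=.0013)
E
```

```text
time_s: 6.75
ee_pos: [0.4716, 0.2794, 0.0443]
eef_rot: [3.019, -0.001, 1.372]
force: [-0.3, -0.6, -1.3]
grip_width: 0.0158
t6.75 pos [0.4716 0.2794 0.0443] rpy [ 1.7297e+02 -4.0000e-02  7.8630e+01] F [-0.3 -0.6 -1.3] w0.0158 q [ 0.51  0.44  1.75 -0.1   0.86  0.77]
row [-0.0003, -0.0009, 0.0048] [0.0004, -0.0004, 0.0002] rows>= 1.0
```

```bash
python3 -m jog '[[0,-0.001,0.002,0,0,0,-1],[0,-0.001,0.003,0,0,0,-1],[0,-0.001,0.004,0,0,0,-1],[0,-0.001,0.005,0,0,0,-1],[0,-0.001,0.005,0,0,0,-1]]' 35
python3 - <<'E'
from deckgoal import *
chockgoal(.0,dy=.0013)
from station import camera
import cv2
for n in('side','wrist'):
    c=camera(n);cv2.imwrite(f'pics/{n}4.png',c['image'][:,:,::-1])
print(np.round(c['world_from_camera'],4).tolist())
E
```

```text
time_s: 7.25
ee_pos: [0.4714, 0.2796, 0.0394]
eef_rot: [3.019, -0.001, 1.372]
force: [0.1, -0.7, -0.1]
grip_width: 0.0159
t7.25 pos [0.4714 0.2796 0.0394] rpy [ 1.7296e+02 -5.0000e-02  7.8630e+01] F [ 0.1 -0.7 -0.1] w0.0159 q [ 0.51  0.45  1.75 -0.11  0.85  0.77]
row [-0.0004, -0.0, -0.0] [0.0005, -0.0005, 0.0002] rows>= 1.0
[[0.9731, -0.2195, 0.0704, 0.4633], [-0.1952, -0.9472, -0.2545, 0.3514], [0.1225, 0.2339, -0.9645, 0.2189], [0.0, 0.0, 0.0, 1.0]]
```

View pics/side4.png

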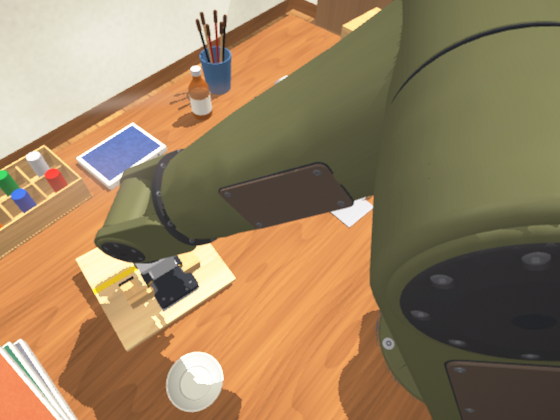

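View pics/wrist4.png

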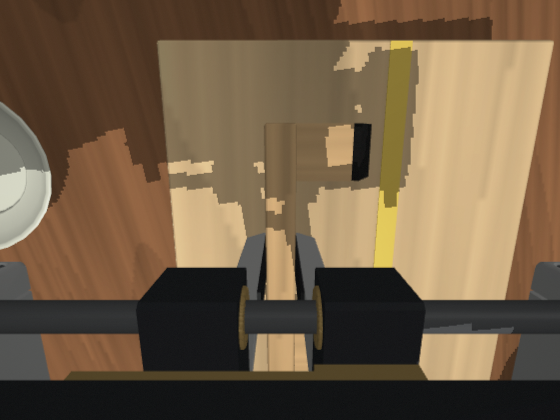

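```bash
cat > w4.py <<'E'
from fit import *
W=dict(f=307.62866433402803,cx=280.25074420237513,cy=208.22358679696436,T=np.array([[0.9731,-0.2195,0.0704,0.4633],[-0.1952,-0.9472,-0.2545,0.3514],[0.1225,0.2339,-0.9645,0.2189],[0,0,0,1]]))
im=cv2.imread('pics/wrist4.png')
c=cv2.resize(im[30:190,150:420],None,fx=2.9,fy=2.9,interpolation=cv2.INTER_CUBIC);cv2.imwrite('pics/w4c.png',c)
o=np.array([[158.5,40.8],[551,41],[391.5,41],[412.5,41]])
def pr(p):
    A=(R.from_euler('z',p[2])*R.from_euler('y',-np.radians(7))).as_matrix()
    L=np.array([[-.11,.12,0],[.11,.12,0],[.019,.12,0],[.031,.12,0]])
    return proj(W,L@A.T+[p[0],p[1],p[3] if len(p)>3 else .038])
print(pr([.5117,.2697,np.radians(-11.4)]).round(1))
for x0 in([.51,.27,-.2],[.51,.27,-.2,.038]):
    s=least_squares(lambda p:(pr(p)-o).ravel(),x0);print(s.x,np.degrees(s.x[2]),s.fun.round(1))
E
python3 w4.py
```

```text
[[155.6  41.6]
 [552.7  42.1]
 [388.6  41.9]
 [410.2  41.9]]
[ 0.51266628  0.26992874 -0.19932218] -11.420319690052889 [-1.2 -0.1  3.3  0.4 -1.3  0.1 -0.6  0.2]
[ 0.51353468  0.27034829 -0.19906073  0.03615502] -11.405339745224119 [ 1.  -0.1  1.5  0.2 -1.5 -0.  -1.  -0. ]
```

View pics/w4c.png

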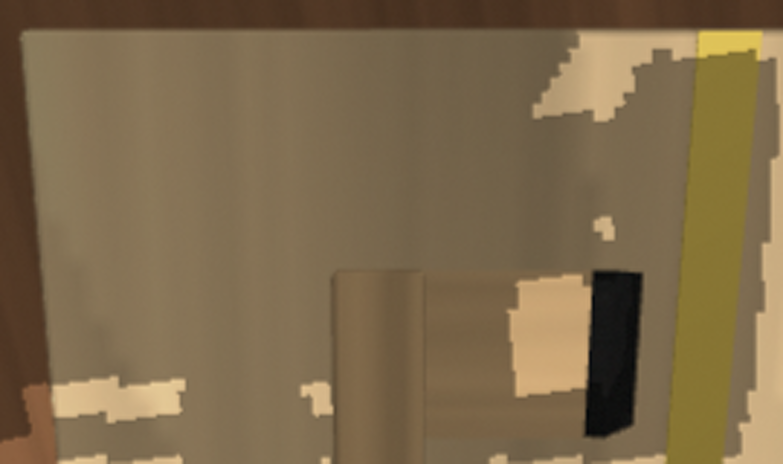

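```bash
python3 -m jog '[[0,0.001,0.0005,0,0,0,-1],[0,0.001,0.001,0,0,0,-1],[0,0.001,0.001,0,0,0,-1]]' 35;python3 -m jog '[[0,0,0.0005,0,0,0,-1],[0,0,0.001,0,0,0,-1],[0,0,0.001,0,0,0,-1]]' 35
```

```text
time_s: 7.65
ee_pos: [0.4722, 0.2796, 0.0395]
eef_rot: [3.019, -0.001, 1.372]
force: [-10.1, -1.8, 14.3]
grip_width: 0.0161
time_s: 7.95
ee_pos: [0.4722, 0.2797, 0.0395]
eef_rot: [3.019, -0.001, 1.372]
force: [-9.9, -3.2, 16.0]
grip_width: 0.0158
```

```bash
python3 -m jog '[[0,0,0,0,0,0,-0.3],[0,0,0,0,0,0,-0.3],[0,0,0,0,0,0,-0.3],[0,0,0,0,0,0,-0.3],[0,0,-0.005,0,0,0,-0.3],[0,0,-0.02,0,0,0,-0.3],[0,0,-0.05,0,0,0,-0.3],[0,0,-0.09,0,0,0,-0.3],[0,0,-0.13,0,0,0,-0.3],[0,0,-0.16,0,0,0,-0.3],[0,0,-0.16,0,0,0,-0.3]]' 35
python3 - <<'E'
from rel import *
from station import camera
import cv2
c=camera('wrist');cv2.imwrite('pics/w5.png',c['image'][:,:,::-1]);print(np.round(c['world_from_camera'],5).tolist())
rel([.5,.1,.25],Rtool(np.radians(78.6)))
E
```

```text
time_s: 9.05
ee_pos: [0.4539, 0.2843, 0.2039]
eef_rot: [3.013, -0.007, 1.373]
force: [1.2, -0.4, -0.4]
grip_width: 0.0332
[[0.9723, -0.22068, 0.07695, 0.44457], [-0.19543, -0.94828, -0.25015, 0.35531], [0.12818, 0.22818, -0.96515, 0.38365], [0.0, 0.0, 0.0, 1.0]]
t9.10 pos [0.4534 0.2838 0.2011] rpy [172.78  -0.24  78.64] F [ 0.6  0.5 -0.4] w0.0327 q [ 0.53  0.22  1.64 -0.09  1.19  0.76]
row [-0.1708, 0.0875, -0.0389] [0.0803, -0.0027, 0.0003] rows>= 4.0
```

View pics/w5.png

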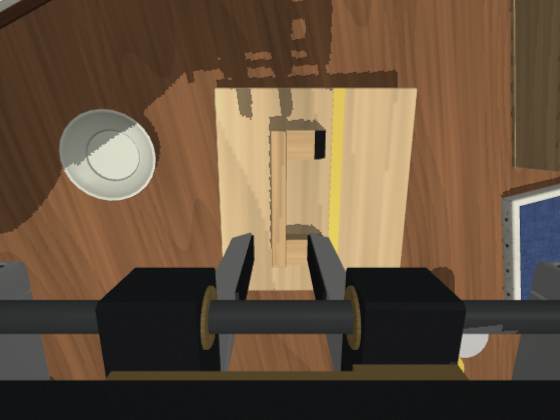

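Run:
```python
from rel import *
rel([.47,-.08,.26],Rtool(np.radians(10)))
```

```text
t9.10 pos [0.4534 0.2838 0.2011] rpy [172.78  -0.24  78.64] F [ 0.6  0.5 -0.4] w0.0327 q [ 0.53  0.22  1.64 -0.09  1.19  0.76]
row [-0.3532, 0.0949, -0.0488] [0.0688, -0.0504, 0.7615] rows>= 9.0
```

```bash
python3 -m jog '[[0,0,-0.05,0,0,0,1],[-0.03,0.01,-0.05,0.01,0,0.08,1],[-0.07,0.02,-0.05,0.02,-0.01,0.16,1],[-0.12,0.03,-0.05,0.03,-0.01,0.25,1],[-0.16,0.05,-0.05,0.04,-0.02,0.34,1],[-0.2,0.06,-0.05,0.05,-0.03,0.43,1],[-0.25,0.07,-0.05,0.06,-0.04,0.52,1],[-0.29,0.08,-0.05,0.06,-0.04,0.6,1],[-0.33,0.09,-0.05,0.069,-0.05,0.68,1],[-0.353,0.095,-0.049,0.069,-0.05,0.762,1],[-0.353,0.095,-0.049,0.069,-0.05,0.762,1]]'
python3 - <<'E'
from rel import *
from station import camera
import cv2
C=np.array([.5875,-.266,.08]);Rr=R.from_euler('z',-13.3,degrees=True)*R.from_euler('y',-35,degrees=True)
rel(C+Rr.apply([0,0,.10]),Rr*R.from_euler('x',np.pi))
for n in('top','side'):
    c=camera(n);cv2.imwrite(f'pics/{n}6.png',c['image'][:,:,::-1])
E
```

```text
time_s: 10.2
ee_pos: [0.4696, -0.0822, 0.2593]
eef_rot: [-3.14, 0.001, 0.167]
force: [0.2, 0.1, 0.6]
grip_width: 0.0936
t10.20 pos [ 0.4696 -0.0822  0.2593] rpy [-1.7993e+02  8.0000e-02  9.5500e+00] F [0.2 0.1 0.6] w0.0936 q [-0.25  0.1   1.64  0.    1.41  1.15]
row [0.033, 0.1786, 0.0971] [-0.0781, 0.3847, 0.2457] rows>= 5.0
```

View pics/top6.png

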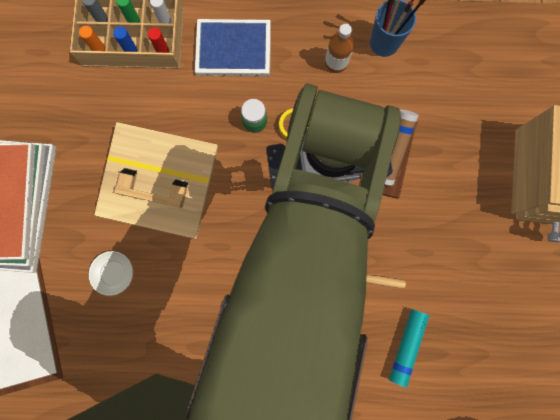

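View pics/side6.png

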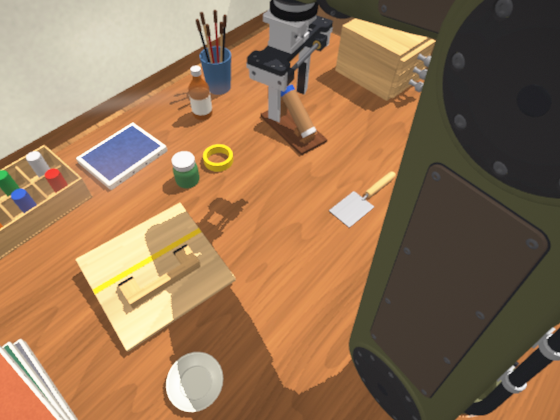

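Chock lies on the deck, bar at top (152,190), side (158,278), rubber toward the line. Zooming in to fit its pose.

Run:
```python
import cv2
t=cv2.imread("pics/top6.png");s=cv2.imread("pics/side6.png")
def crop(im,x,y,w,h,k,n):
    c=cv2.resize(im[y:y+h,x:x+w],None,fx=k,fy=k,interpolation=cv2.INTER_CUBIC)
    for i in range(0,w,10):
        cv2.putText(c,str(x+i),(i*k,8),0,.3,(0,0,0),1);cv2.line(c,(i*k,8),(i*k,14),(0,0,0),1)
    for i in range(0,h,10):
        cv2.putText(c,str(y+i),(0,i*k+4),0,.3,(0,0,0),1);cv2.line(c,(20,i*k),(26,i*k),(0,0,0),1)
    cv2.imwrite("pics/"+n,c)
crop(t,105,155,95,60,8,"tc6.png");crop(s,110,235,95,75,8,"sc6.png")
```

```text
(no output)
```

View pics/tc6.png

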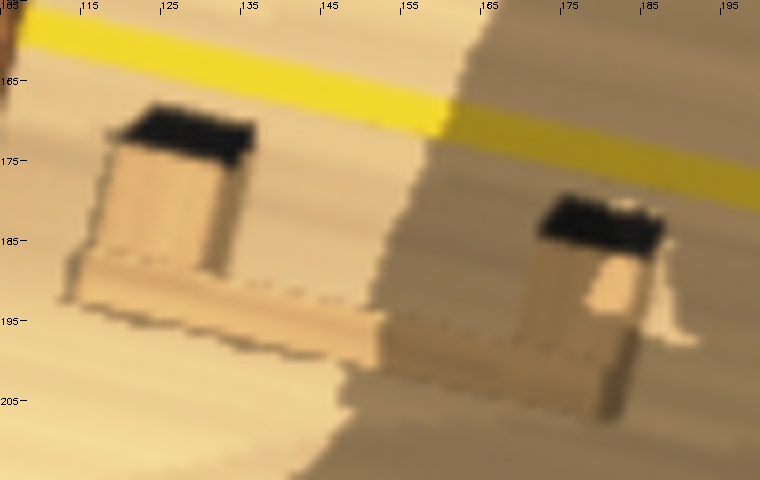

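View pics/sc6.png

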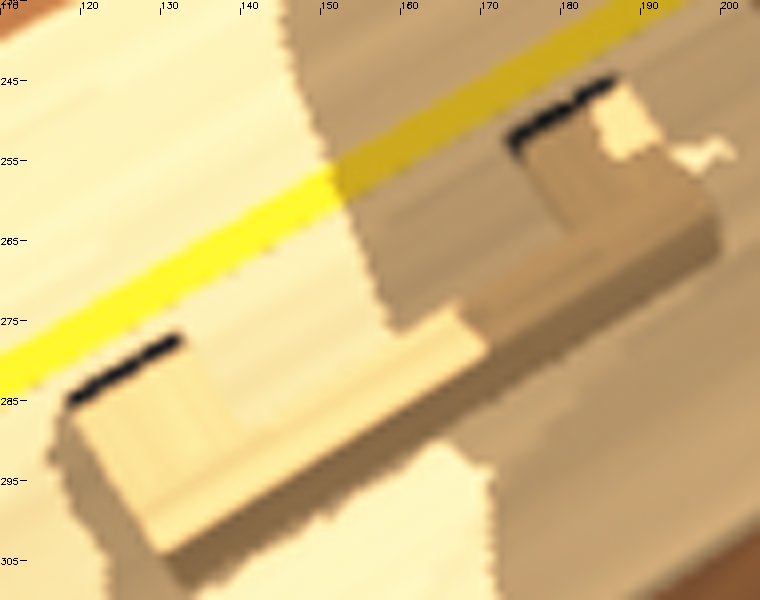

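```bash
cat > f6.py <<'E'
from fit import *
np.set_printoptions(precision=4,suppress=True)
L=lambda a:np.array([[-.008,.075,.03],[.008,.075,.03],[-.008,-.075,.03],[.008,-.075,.03],[a,.075,.022],[a,.045,.022],[a,-.045,.022],[a,-.075,.022]])
top=np.array([(114.5,192.5),(115.5,186.25),(180,206.9),(180.9,200.6),(119.75,172.9),(132.75,175.4),(172.5,184.75),(185.6,187.25)])
side=np.array([(130,304.1),(199.6,262.1),(119,286),(132.9,278),(174.4,253.75),(187.25,245.25)]);si=[0,2,4,5,6,7]
dk={'top':[.5111,.2684,-.1969],'side':[.5113,.2699,-.2],'both':[.5113,.2693,-.1986]}
def W(p,d):
    Rd=R.from_euler('z',d[2])*R.from_euler('y',-np.radians(7))
    return Rd.apply(R.from_euler('z',p[2]).apply(L(p[3]))+[p[0],p[1],0])+[d[0],d[1],.038]
T=lambda p,d:(proj(TOP,W(p,d))-top).ravel()
S=lambda p,d:(proj(SIDE,W(p,d))[si]-side).ravel()
for nm,f in(("top",lambda p:T(p,dk['top'])),("side",lambda p:S(p,dk['side'])),("both",lambda p:np.r_[T(p,dk['top']),S(p,dk['side'])])):
    s=least_squares(f,[-.041,0,0,.04]);print(nm,s.x,np.degrees(s.x[2]),np.abs(s.fun).max())
E
python3 f6.py
```

```text
top [-0.0404 -0.0002  0.0057  0.038 ] 0.32587126721940946 0.5544508893637214
side [-0.0405  0.0011 -0.0014  0.0393] -0.07861946144220193 0.7660005021220968
both [-0.0404  0.0005  0.0028  0.0387] 0.15990590082063988 0.8787266939045253
```

```bash
python3 -m jog '[[0.006,0.03,0,-0.015,0.07,0.045,1],[0.012,0.06,0,-0.03,0.14,0.09,1],[0.02,0.1,0.02,-0.045,0.21,0.135,1],[0.026,0.14,0.05,-0.06,0.28,0.18,1],[0.033,0.179,0.08,-0.07,0.34,0.22,1],[0.033,0.179,0.097,-0.078,0.385,0.246,1],[0.033,0.179,0.097,-0.078,0.385,0.246,1],[0.033,0.179,0.097,-0.078,0.385,0.246,1]]'
python3 - <<'E'
from rel import *
from station import camera
import cv2
C=np.array([.5875,-.266,.08]);Rr=R.from_euler('z',-13.3,degrees=True)*R.from_euler('y',-35,degrees=True)
rel(C+Rr.apply([0,0,.10]),Rr*R.from_euler('x',np.pi))
c=camera('wrist');cv2.imwrite('pics/w7.png',c['image'][:,:,::-1]);np.save('w7.npy',c['world_from_camera'])
E
```

```text
time_s: 11.1
ee_pos: [0.5338, -0.249, 0.1631]
eef_rot: [3.142, -0.61, -0.22]
force: [0.2, -0.3, 0.2]
grip_width: 0.094
t11.10 pos [ 0.5338 -0.249   0.1631] rpy [180.   -34.97 -12.63] F [ 0.2 -0.3  0.2] w0.0940 q [-0.6   0.16  1.92  0.43  0.52  0.88]
row [-0.0017, 0.0041, 0.0003] [-0.0042, 0.0004, 0.0061] rows>= 1.0
```

View pics/w7.png

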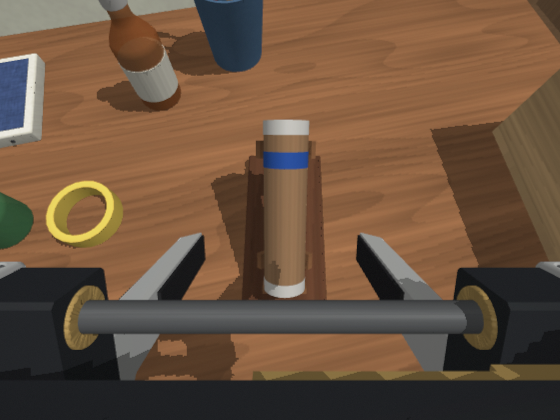

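```bash
cat > w7.py <<'E'
from fit import *
W=dict(f=307.62866433402803,cx=280.25074420237513,cy=208.22358679696436,T=np.load('w7.npy'))
im=cv2.imread('pics/w7.png')
k=3;c=cv2.resize(im[105:305,230:350],None,fx=k,fy=k,interpolation=cv2.INTER_CUBIC)
a=np.linspace(0,2*np.pi,60)
C=np.r_[np.c_[a*0+.08,.02*np.cos(a),.02*np.sin(a)],np.c_[a*0-.08,.02*np.cos(a),.02*np.sin(a)]]
Rr=R.from_euler('z',-13.3,degrees=True)*R.from_euler('y',-35,degrees=True)
q=proj(W,Rr.apply(C)+[.5875,-.266,.08])
h=cv2.convexHull(((q-[230,105]+.5)*k).astype(np.int32));cv2.polylines(c,[h],True,(0,0,255),1)
cv2.imwrite('pics/w7c.png',c)
E
python3 w7.py
```

```text
(no output)
```

View pics/w7c.png

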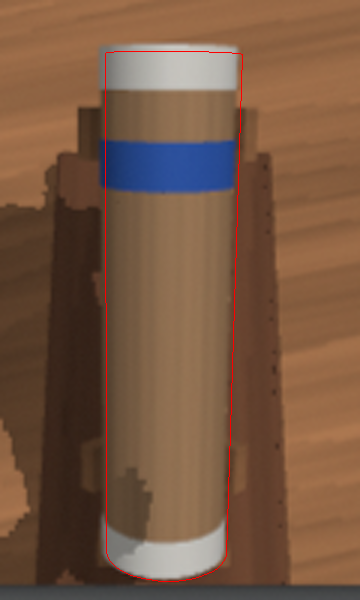

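Run:
```python
from rel import *
C=np.array([.588,-.2652,.0805]);Rr=R.from_euler('z',-13.2,degrees=True)*R.from_euler('y',-35,degrees=True)
rel(C+Rr.apply([0,0,-.016]),Rr*R.from_euler('x',np.pi))
```

```text
t11.15 pos [ 0.5343 -0.2493  0.1641] rpy [179.96 -35.07 -12.61] F [ 1.1  0.4 -0.2] w0.0939 q [-0.6   0.16  1.92  0.43  0.52  0.88]
row [-0.0023, 0.0038, 0.1165] [-0.0033, -0.0008, 0.0053] rows>= 3.0
```

```bash
python3 -m jog '[[-0.002,0.004,0.02,-0.003,0,0.005,1],[-0.002,0.004,0.05,-0.003,0,0.005,1],[-0.002,0.004,0.08,-0.003,0,0.005,1],[-0.002,0.004,0.1,-0.003,0,0.005,1],[-0.002,0.004,0.116,-0.003,0,0.005,1],[-0.002,0.004,0.116,-0.003,0,0.005,1],[-0.002,0.004,0.116,-0.003,0,0.005,1]]'; python3 -m jog '[[0,0,0,0,0,0,0.1],[0,0,0,0,0,0,0],[0,0,0,0,0,0,-0.1],[0,0,0,0,0,0,-1],[0,0,0,0,0,0,-1],[0,0,0,0,0,0,-1],[0,0,0,0,0,0,-1],[0,0,0,0,0,0,-1]]' 30;python3 - <<'E'
from rel import *
C=np.array([.588,-.2655,.0805]);Rr=R.from_euler('z',-13.2,degrees=True)*R.from_euler('y',-35,degrees=True)
rel(C+Rr.apply([0,0,-.016]),Rr*R.from_euler('x',np.pi))
E
```

```text
time_s: 11.85
ee_pos: [0.5977, -0.267, 0.0694]
eef_rot: [3.141, -0.613, -0.227]
force: [0.8, -0.2, 0.6]
grip_width: 0.0942
time_s: 12.65
ee_pos: [0.5976, -0.2676, 0.0696]
eef_rot: [3.14, -0.614, -0.227]
force: [-3.2, -4.0, 0.8]
grip_width: 0.039
t12.65 pos [ 0.5976 -0.2676  0.0696] rpy [179.92 -35.16 -13.03] F [-3.2 -4.   0.8] w0.0390 q [-0.55  0.44  1.82  0.56  0.35  0.77]
row [-0.0018, 0.0001, 0.0014] [-0.0002, -0.0018, 0.0015] rows>= 1.0
```

```bash
python3 -m jog '[[0,0,-0.01,0,0,0,-1],[0,0,-0.03,0,0,0,-1],[0,0,-0.06,0,0,0,-1],[0,0,-0.09,0,0,0,-1],[0,0,-0.12,0,0,0,-1],[0,0,-0.14,0,0,0,-1],[0,0,-0.14,0,0,0,-1],[0,0,-0.14,0,0,0,-1]]' 30;python3 - <<'E'
from rel import *
from station import camera
import cv2
rel([.50,-.13,.24],Rtool(np.radians(20)))
for n in('side','wrist'):
    c=camera(n);cv2.imwrite(f'pics/{n}8.png',c['image'][:,:,::-1]);np.save('w8.npy',c['world_from_camera'])
E
```

```text
time_s: 13.45
ee_pos: [0.519, -0.2491, 0.1838]
eef_rot: [3.14, -0.614, -0.228]
force: [0.2, 0.3, -2.5]
grip_width: 0.0395
t13.45 pos [ 0.519  -0.2491  0.1838] rpy [179.92 -35.15 -13.04] F [ 0.2  0.3 -2.5] w0.0395 q [-0.61  0.1   1.94  0.41  0.56  0.89]
row [-0.0047, -0.1117, -0.0723] [0.1134, -0.3793, -0.3556] rows>= 6.0
```

View pics/side8.png

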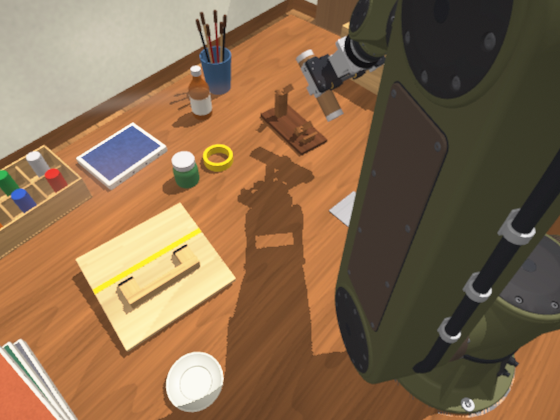

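View pics/wrist8.png

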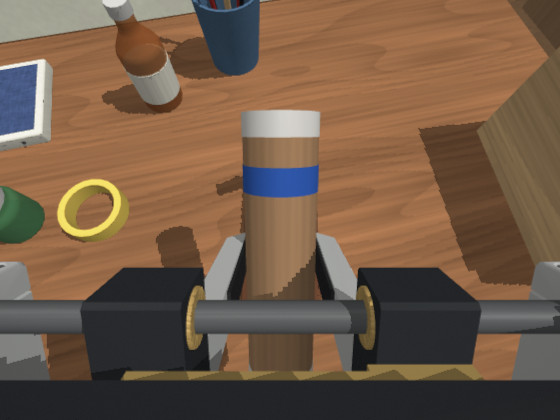

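```bash
cat > w8.py <<'E'
from fit import *
im=cv2.imread('pics/wrist8.png');k=4
c=cv2.resize(im[100:245,220:345],None,fx=k,fy=k,interpolation=cv2.INTER_CUBIC)
for i in range(0,125,10): cv2.putText(c,str(220+i),(i*k,8),0,.3,(255,255,255),1)
for i in range(0,145,10): cv2.putText(c,str(100+i),(0,i*k+4),0,.3,(255,255,255),1)
cv2.imwrite('pics/w8c.png',c)
E
python3 w8.py
```

```text
(no output)
```

View pics/w8c.png

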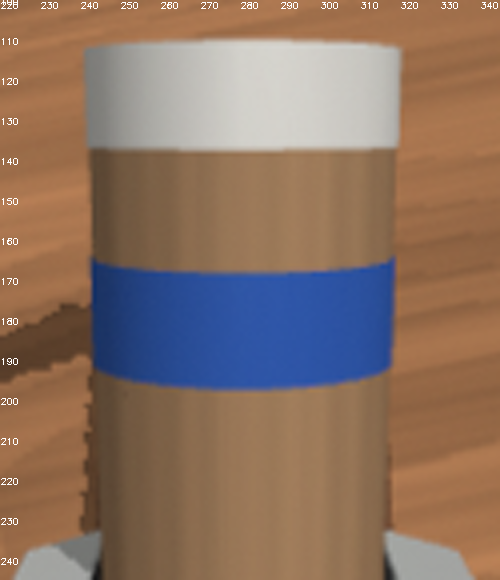

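```bash
cat > w8b.py <<'E'
from fit import *
W=dict(f=307.62866433402803,cx=280.25074420237513,cy=208.22358679696436,T=np.load('w8.npy'))
tp=np.array([.519,-.2491,.1838]);Rt=R.from_euler('xyz',[3.14032,-.6135,-.2276])
a=np.linspace(0,2*np.pi,181);rim=lambda x:np.c_[a*0+x,.02*np.cos(a),.02*np.sin(a)]
def pj(p,x): # p: along x, y, z(tool, of axis rel TCP; negative=behind), pitch, yaw
    return proj(W,Rt.apply(R.from_euler('zy',[p[4],p[3]]).apply(rim(x))+[p[0],p[1],p[2]])+tp)
def edge(p,v):
    A=pj(p,.08);B=pj(p,-.02)
    out=[]
    for f in (np.argmin,np.argmax):
        i=f(A[:,0]);j=f(B[:,0]);t=(v-A[i,1])/(B[j,1]-A[i,1]);out.append(A[i,0]+t*(B[j,0]-A[i,0]))
    return out
def r(p):
    e1=edge(p,137.5);e2=edge(p,225)
    return np.r_[e1[0]-242.75,e1[1]-319.25,e2[0]-245.25,e2[1]-316.25,pj(p,.08)[:,1].min()-109.5]
s=least_squares(r,[0,0,-.016,0,0]);print(s.x[:3],np.degrees(s.x[3:]),s.fun)
E
python3 w8b.py
```

```text
[-0.00028022 -0.00042349 -0.01229321] [1.22595726 0.13784643] [-2.84217094e-14  5.68434189e-14 -2.84217094e-14  0.00000000e+00
  2.84217094e-14]
```

```bash
python3 -m jog '[[0,-0.01,-0.02,0.015,-0.05,-0.045,-1],[0,-0.03,-0.04,0.03,-0.1,-0.09,-1],[0,-0.05,-0.05,0.045,-0.15,-0.14,-1],[0,-0.07,-0.06,0.06,-0.2,-0.19,-1],[-0.002,-0.09,-0.07,0.075,-0.25,-0.23,-1],[-0.005,-0.112,-0.072,0.09,-0.3,-0.28,-1],[-0.005,-0.112,-0.072,0.1,-0.34,-0.32,-1],[-0.005,-0.112,-0.072,0.113,-0.379,-0.356,-1],[-0.005,-0.112,-0.072,0.113,-0.379,-0.356,-1]]' 30;python3 - <<'E'
from deckgoal import *
rel(D["p"]+Rd.apply([.035,0,.13]),Rd*R.from_euler('xyz',[np.pi,0,np.pi/2]))
E
```

```text
time_s: 14.45
ee_pos: [0.5009, -0.1291, 0.237]
eef_rot: [-3.139, 0.003, 0.352]
force: [-0.1, -0.2, -2.5]
grip_width: 0.0394
t14.45 pos [ 0.5009 -0.1291  0.237 ] rpy [-179.85    0.2    20.16] F [-0.1 -0.2 -2.5] w0.0394 q [-0.32  0.21  1.56 -0.    1.38  0.9 ]
row [0.1639, -0.3606, 0.0662] [-0.0736, 0.0408, -0.6485] rows>= 9.0
```

```bash
python3 -m jog '[[0.01,-0.02,0,-0.005,0.003,-0.05,-1],[0.02,-0.06,0,-0.01,0.006,-0.12,-1],[0.04,-0.1,0,-0.02,0.01,-0.19,-1],[0.06,-0.14,0,-0.03,0.015,-0.26,-1],[0.08,-0.18,0,-0.035,0.02,-0.34,-1],[0.1,-0.22,0.01,-0.045,0.025,-0.42,-1],[0.12,-0.26,0.02,-0.05,0.03,-0.5,-1],[0.14,-0.3,0.03,-0.06,0.035,-0.57,-1],[0.155,-0.34,0.05,-0.07,0.04,-0.63,-1],[0.164,-0.361,0.066,-0.074,0.041,-0.649,-1],[0.164,-0.361,0.066,-0.074,0.041,-0.649,-1],[0.164,-0.361,0.066,-0.074,0.041,-0.649,-1]]' 30;python3 - <<'E'
from deckgoal import *
from station import camera
import cv2
rel(D["p"]+Rd.apply([.033,0,.045]),Rd*R.from_euler('xyz',[np.pi,0,np.pi/2]))
for n in('side','wrist'):
    c=camera(n);cv2.imwrite(f'pics/{n}9.png',c['image'][:,:,::-1]);np.save('w9.npy',c['world_from_camera'])
E
```

```text
time_s: 15.65
ee_pos: [0.53, 0.2663, 0.1707]
eef_rot: [3.019, -0.0, 1.372]
force: [0.1, -0.2, -2.6]
grip_width: 0.0391
t15.65 pos [0.53   0.2663 0.1707] rpy [ 1.730e+02 -1.000e-02  7.859e+01] F [ 0.1 -0.2 -2.6] w0.0391 q [ 0.44  0.37  1.52 -0.08  1.16  0.66]
row [-0.0003, -0.0017, 0.0844] [0.0, -0.0001, -0.0001] rows>= 2.0
```

View pics/side9.png

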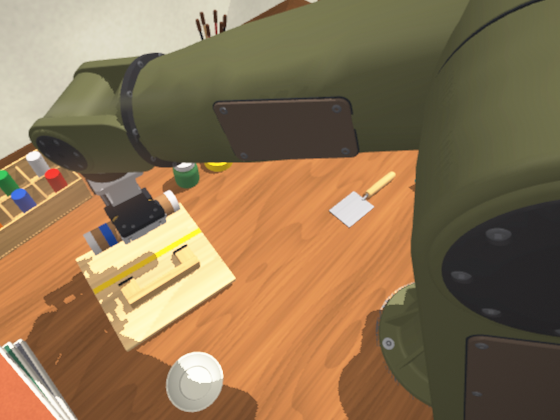

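View pics/wrist9.png

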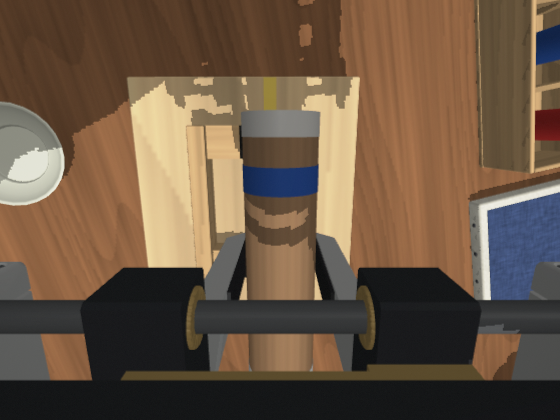

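```bash
python3 -m jog '[[0,-0.002,0.02,0,0,0,-1],[0,-0.002,0.05,0,0,0,-1],[0,-0.002,0.08,0,0,0,-1],[0,-0.002,0.1,0,0,0,-1],[0,-0.002,0.112,0,0,0,-1],[0,-0.002,0.115,0,0,0,-1],[0,-0.002,0.115,0,0,0,-1]]' 30;python3 - <<'E'
from deckgoal import *
from station import camera
import cv2
rel(D["p"]+Rd.apply([.033,0.0005,.0075]),Rd*R.from_euler('xyz',[np.pi,0,np.pi/2]))
for n in('side',):
    c=camera(n);cv2.imwrite(f'pics/{n}10.png',cv2.resize(c['image'][180:360,60:260,::-1],None,fx=4,fy=3.3,interpolation=2))
E
```

```text
time_s: 16.45
ee_pos: [0.5431, 0.263, 0.0583]
eef_rot: [3.017, -0.002, 1.37]
force: [-0.3, -0.3, -2.1]
grip_width: 0.0395
t16.45 pos [0.5431 0.263  0.0583] rpy [ 1.7286e+02 -9.0000e-02  7.8480e+01] F [-0.3 -0.3 -2.1] w0.0395 q [ 0.42  0.52  1.58 -0.09  0.94  0.67]
row [0.0009, -0.0014, 0.0088] [0.0015, -0.0009, -0.0015] rows>= 1.0
```

View pics/side10.png

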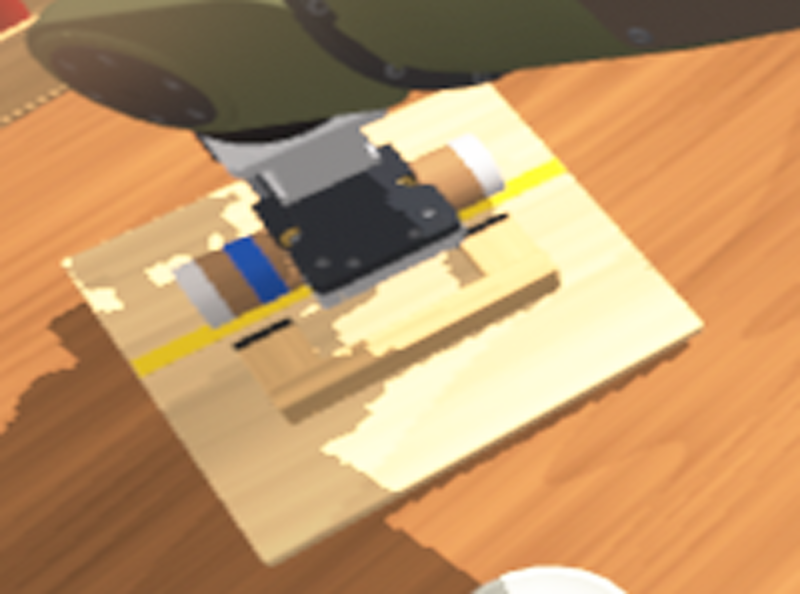

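```bash
python3 -m jog '[[0.001,-0.001,0.003,0.0015,0,-0.0015,-1],[0.001,-0.001,0.006,0.0015,0,-0.0015,-1],[0.001,-0.001,0.008,0.0015,0,-0.0015,-1],[0.001,-0.001,0.008,0.0015,0,-0.0015,-1]]' 30;python3 -m jog '[[0,0,0.001,0,0,0,-1],[0,0,0.0015,0,0,0,-1],[0,0,0.0015,0,0,0,-1]]';  python3 - <<'E'
from deckgoal import *
rel(D["p"]+Rd.apply([.033,0.0005,.0055]),Rd*R.from_euler('xyz',[np.pi,0,np.pi/2]))
E
```

```text
time_s: 16.9
ee_pos: [0.5433, 0.2642, 0.0505]
eef_rot: [3.019, -0.002, 1.372]
force: [0.3, 0.4, -3.0]
grip_width: 0.0393
time_s: 17.2
ee_pos: [0.5435, 0.2641, 0.0489]
eef_rot: [3.019, -0.001, 1.372]
force: [0.1, 0.4, -3.4]
grip_width: 0.0396
t17.20 pos [0.5435 0.2641 0.0489] rpy [ 1.7299e+02 -9.0000e-02  7.8630e+01] F [ 0.1  0.4 -3.4] w0.0396 q [ 0.42  0.54  1.58 -0.09  0.92  0.67]
row [-0.0003, -0.0003, 0.0014] [0.0001, -0.001, 0.0003] rows>= 1.0
```

```bash
python3 -m jog '[[0,0,0.001,0,0,0,-1],[0,0,0.0015,0,0,0,-1],[0,0,0.0015,0,0,0,-1]]';python3 -m jog '[[0,0,0.0005,0,0,0,-1],[0,0,0.001,0,0,0,-1],[0,0,0.001,0,0,0,-1]]'
```

```text
time_s: 17.5
ee_pos: [0.5437, 0.2642, 0.0484]
eef_rot: [3.019, -0.002, 1.372]
force: [-6.0, -1.3, 8.3]
grip_width: 0.0393
time_s: 17.8
ee_pos: [0.5438, 0.2643, 0.0484]
eef_rot: [3.019, -0.002, 1.372]
force: [-7.5, -3.2, 12.6]
grip_width: 0.0393
```

```bash
python3 -m jog '[[0,0,-0.001,0,0,0,-1],[0,-0.002,-0.001,0,0,0,-1],[0,-0.004,-0.001,0,0,0,-1],[0,-0.006,-0.001,0,0,0,-1],[0,-0.006,-0.001,0,0,0,-1]]'
python3 - <<'E'
from deckgoal import *
rel(D["p"]+Rd.apply([.025,0.0005,.0065]),Rd*R.from_euler('xyz',[np.pi,0,np.pi/2]))
E
```

```text
time_s: 18.3
ee_pos: [0.5375, 0.2655, 0.0484]
eef_rot: [3.019, -0.002, 1.373]
force: [0.0, -0.3, -2.6]
grip_width: 0.0393
t18.30 pos [0.5375 0.2655 0.0484] rpy [ 1.7298e+02 -9.0000e-02  7.8640e+01] F [ 0.  -0.3 -2.6] w0.0393 q [ 0.43  0.53  1.6  -0.09  0.92  0.68]
row [-0.0005, -0.0022, 0.0006] [0.0003, -0.0011, 0.0003] rows>= 1.0
```

```bash
python3 -m jog '[[0,-0.001,0,0,0,0,-1],[0,-0.0015,0,0,0,0,-1],[0,-0.0015,0,0,0,0,-1]]'; python3 -m jog '[[0,-0.0005,0,0,0,0,-1],[0,-0.001,0.0,0,0,0,-1],[0,-0.001,0,0,0,0,-1]]'
```

```text
time_s: 18.6
ee_pos: [0.536, 0.2658, 0.0482]
eef_rot: [3.019, -0.002, 1.373]
force: [0.6, 0.6, -2.5]
grip_width: 0.0393
time_s: 18.9
ee_pos: [0.5351, 0.266, 0.0481]
eef_rot: [3.019, -0.002, 1.373]
force: [0.4, 0.3, -2.9]
grip_width: 0.0395
```

```bash
python3 -m jog '[[0,-0.0005,0,0,0,0,-1],[0,-0.001,0,0,0,0,-1],[0,-0.001,0,0,0,0,-1]]'
python3 - <<'E'
from deckgoal import *
rel(D["p"]+Rd.apply([.025,0.0005,.0065]),Rd*R.from_euler('xyz',[np.pi,0,np.pi/2]))
from station import camera
import cv2
for n in('wrist',):
    c=camera(n);cv2.imwrite(f'pics/{n}11.png',c['image'][:,:,::-1])
E
```

```text
time_s: 19.2
ee_pos: [0.5341, 0.2662, 0.048]
eef_rot: [3.019, -0.002, 1.373]
force: [0.1, -0.3, -3.0]
grip_width: 0.0394
t19.20 pos [0.5341 0.2662 0.048 ] rpy [ 1.7297e+02 -1.0000e-01  7.8640e+01] F [ 0.1 -0.3 -3. ] w0.0394 q [ 0.43  0.52  1.61 -0.09  0.91  0.68]
row [-0.0005, 0.0013, 0.0007] [0.0004, -0.0011, 0.0004] rows>= 1.0
```

View pics/wrist11.png

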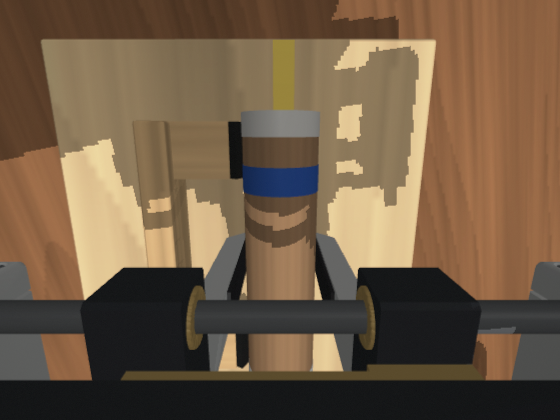

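```bash
python3 -m jog '[[0,-0.0005,0,0,0,0,-1],[0,-0.001,0,0,0,0,-1],[0,-0.001,0,0,0,0,-1]]'; python3 -m jog '[[0,-0.0005,0,0,0,0,-1],[0,-0.001,0,0,0,0,-1],[0,-0.001,0,0,0,0,-1]]'
```

```text
time_s: 19.55
ee_pos: [0.533, 0.2664, 0.0479]
eef_rot: [3.019, -0.002, 1.373]
force: [0.3, -0.3, -2.5]
grip_width: 0.0389
time_s: 19.85
ee_pos: [0.532, 0.2667, 0.0478]
eef_rot: [3.019, -0.002, 1.373]
force: [1.5, 0.4, -2.5]
grip_width: 0.0396
```

Run:
```python
from station import camera,status
import cv2,numpy as np
print(status.get_obs()['force'].round(2))
for n in('wrist','side'):
    c=camera(n);cv2.imwrite(f'pics/{n}12.png',c['image'][:,:,::-1])
    if n=='wrist':np.save('w12.npy',c['world_from_camera'])
s=cv2.imread('pics/side12.png');cv2.imwrite('pics/s12c.png',cv2.resize(s[200:330,90:220],None,fx=4.5,fy=4.5,interpolation=2))
a=cv2.imread('pics/wrist12.png');cv2.imwrite('pics/w12c.png',cv2.resize(a[100:300,120:320],None,fx=3,fy=3,interpolation=2))
```

```text
[ 1.46  0.43 -2.55]
```

View pics/s12c.png

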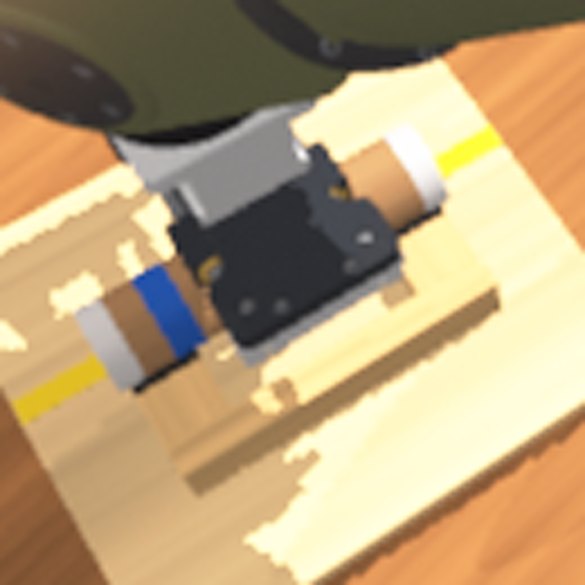

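View pics/w12c.png

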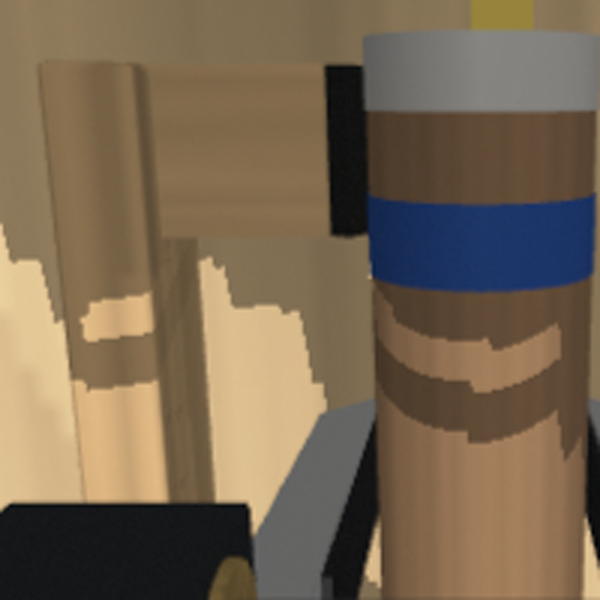

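View pics/wrist12.png

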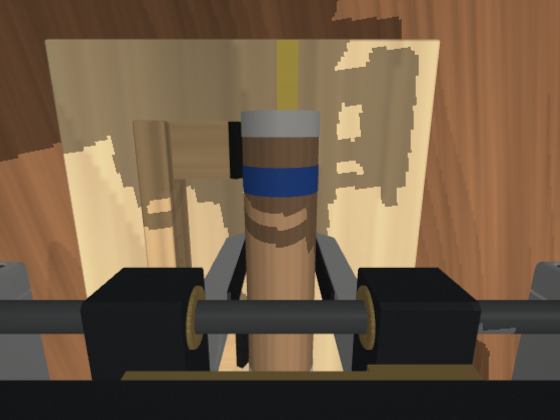

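```bash
cat > w12.py <<'E'
from fit import *
W=dict(f=307.62866433402803,cx=280.25074420237513,cy=208.22358679696436,T=np.load('w12.npy'))
print(W["T"].round(4).tolist())
im=cv2.imread('pics/wrist12.png')
cv2.imwrite('pics/w12d.png',cv2.resize(im[30:180,40:310],None,fx=2.9,fy=2.9,interpolation=2))
o=np.array([[47,39.5],[439,40.5],[277,40],[299,40]])
oc=np.array([[133.3,121],[169,121]])
def Rd(y):return R.from_euler('z',y)*R.from_euler('y',-np.radians(7))
def pr(p):
    L=np.array([[-.11,.12,0],[.11,.12,0],[.019,.12,0],[.031,.12,0]])
    return proj(W,Rd(p[2]).apply(L)+[p[0],p[1],.038])
s=least_squares(lambda p:(pr(p)-o).ravel(),[.51,.27,-.2]);d=s.x;print(d,np.degrees(d[2]),s.fun.round(1))
g=lambda p:(proj(W,Rd(d[2]).apply(np.array([[p[0]-.008,p[1]+.075,.03],[p[0]+.008,p[1]+.075,.03]]))+[d[0],d[1],.038])-oc).ravel()
s=least_squares(g,[-.041,0]);print("chock in deck",s.x,s.fun.round(1))
h=Rd(d[2]).inv().apply(np.array([.532,.2667,.0478])-[d[0],d[1],.038]);print("tcp in deck",h)
E
python3 w12.py
```

```text
[[0.9732, -0.2191, 0.0703, 0.5239], [-0.195, -0.9475, -0.2536, 0.3383], [0.1222, 0.2331, -0.9648, 0.2273], [0.0, 0.0, 0.0, 1.0]]
[ 0.51253111  0.26991642 -0.19959569] -11.435990563848188 [-1.8  0.2  1.9 -0.   0.3  0.1 -0.1  0.2]
chock in deck [-0.04321484  0.00041886] [ 1.7 -0.1 -1.7  0. ]
tcp in deck [0.02076743 0.00070759 0.00732368]
```

View pics/w12d.png

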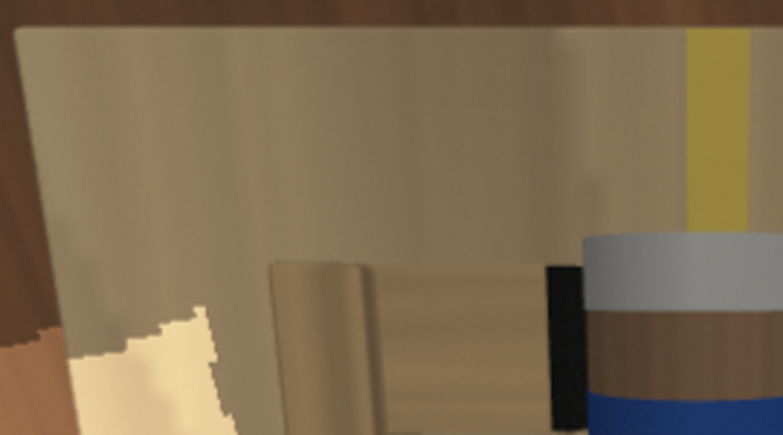

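```bash
python3 -m jog '[[0,0.004,0,0,0,0,-1],[0,0.008,-0.005,0,0,0,-1],[0,0.008,-0.03,0,0,0,-1],[0,0.008,-0.06,0,0,0,-1],[0,0.008,-0.09,0,0,0,-1],[0,-0.02,-0.09,0,0,0,-1],[0,-0.06,-0.09,0,0,0,-1],[0,-0.1,-0.09,0,0,0,-1],[0,-0.117,-0.09,0,0,0,-1],[0,-0.117,-0.09,0,0,0,-1],[0,-0.117,-0.09,0,0,0,-1]]' 30
python3 - <<'E'
from deckgoal import *
from station import camera
import cv2
rel(D["p"]+Rd.apply([-.095,0.0005,.010]),Rd*R.from_euler('xyz',[np.pi,0,np.pi/2]))
for n in('wrist','top'):
    c=camera(n);cv2.imwrite(f'pics/{n}13.png',c['image'][:,:,::-1])
    if n=='wrist':np.save('w13.npy',c['world_from_camera'])
E
```

```text
time_s: 21.05
ee_pos: [0.4081, 0.2918, 0.1235]
eef_rot: [3.018, -0.002, 1.373]
force: [-0.1, -0.5, -3.2]
grip_width: 0.0397
t21.05 pos [0.4081 0.2918 0.1235] rpy [ 1.7293e+02 -1.4000e-01  7.8670e+01] F [-0.1 -0.5 -3.2] w0.0397 q [ 0.59  0.23  1.81 -0.1   1.01  0.84]
row [-0.0009, -0.0004, 0.0877] [0.0008, -0.0016, 0.0006] rows>= 2.0
```

View pics/wrist13.png

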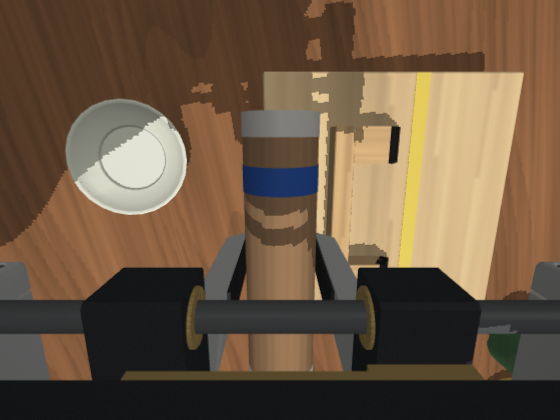

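View pics/top13.png

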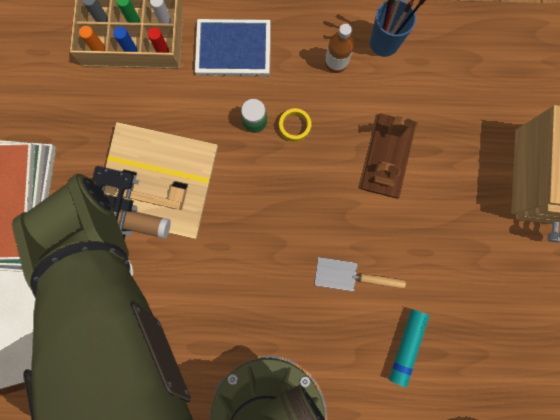

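```bash
cat > w13.py <<'E'
from fit import *
im=cv2.imread('pics/wrist13.png')
cv2.imwrite('pics/w13c.png',cv2.resize(im[60:290,255:445],None,fx=2.6*1.5,fy=2.6,interpolation=2))
cv2.imwrite('pics/w13c.png',cv2.resize(im[60:270,250:450],None,fx=2.8,fy=2.8,interpolation=2))
E
python3 w13.py
```

```text
(no output)
```

View pics/w13c.png

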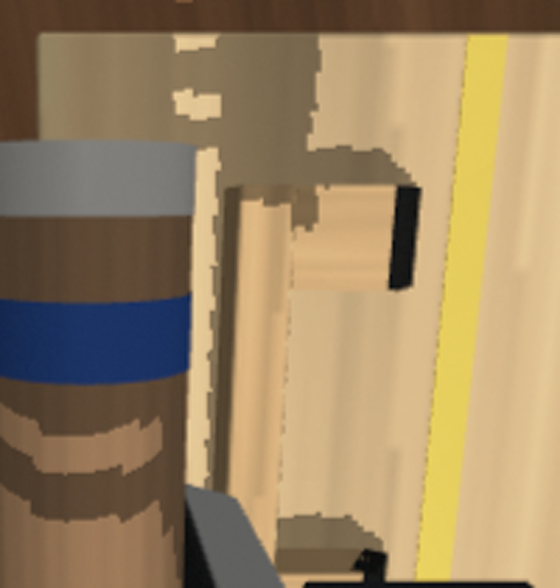

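```bash
cat > w13.py <<'E'
from fit import *
W=dict(f=307.62866433402803,cx=280.25074420237513,cy=208.22358679696436,T=np.load('w13.npy'))
o=np.array([[264.3,71.8],[521,72.3],[417.5,72.3],[431,72.3]])
oc=np.array([[335.7,127.1],[355,126.8],[391.8,126.1],[388.9,163.2]])
def Rd(y):return R.from_euler('z',y)*R.from_euler('y',-np.radians(7))
def pr(p):
    L=np.array([[-.11,.12,0],[.11,.12,0],[.019,.12,0],[.031,.12,0]])
    return proj(W,Rd(p[2]).apply(L)+[p[0],p[1],.038])
s=least_squares(lambda p:(pr(p)-o).ravel(),[.51,.27,-.2]);d=s.x;print(d,np.degrees(d[2]),s.fun.round(1))
L=np.array([[-.008,.075,.03],[.008,.075,.03],[.0387,.075,.022],[.0387,.045,.022]])
g=lambda p:(proj(W,Rd(d[2]).apply(R.from_euler('z',p[2]).apply(L)+[p[0],p[1],0])+[d[0],d[1],.038])-oc).ravel()
s=least_squares(g,[-.041,0,0]);print("chock in deck",s.x,np.degrees(s.x[2]),s.fun.round(1))
E
python3 w13.py
```

```text
[ 0.51252763  0.27013374 -0.20074844] -11.502038134212178 [-1.1 -0.1  3.   0.4 -1.2 -0.  -0.5  0. ]
chock in deck [-0.04268712 -0.00035852  0.02462794] 1.411077108250797 [-0.5 -0.   0.7 -0.2 -0.4 -0.1  0.2  0.2]
```

```bash
python3 -m jog '[[-0.001,0,0.03,0,0,0,-1],[-0.001,0,0.06,0,0,0,-1],[-0.001,0,0.08,0,0,0,-1],[-0.001,0,0.087,0,0,0,-1],[-0.001,0,0.087,0,0,0,-1],[-0.001,0.003,0.087,0,0,0,-1],[-0.001,0.005,0.087,0,0,0,-1],[-0.001,0.005,0.087,0,0,0,-1]]' 30
python3 - <<'E'
from deckgoal import *
from station import camera
import cv2
rel(D["p"]+Rd.apply([-.084,0.0005,.010]),Rd*R.from_euler('xyz',[np.pi,0,np.pi/2]))
for n in('wrist',):
    c=camera(n);cv2.imwrite(f'pics/{n}14.png',c['image'][:,:,::-1])
E
```

```text
time_s: 21.95
ee_pos: [0.4243, 0.2878, 0.0384]
eef_rot: [3.017, -0.003, 1.372]
force: [-0.9, 0.0, -3.1]
grip_width: 0.0397
t21.95 pos [0.4243 0.2878 0.0384] rpy [172.88  -0.19  78.6 ] F [-0.9  0.  -3.1] w0.0397 q [ 0.57  0.39  1.85 -0.11  0.82  0.84]
row [0.0001, 0.0046, 0.0012] [0.0014, -0.0021, -0.0003] rows>= 1.0
```

View pics/wrist14.png

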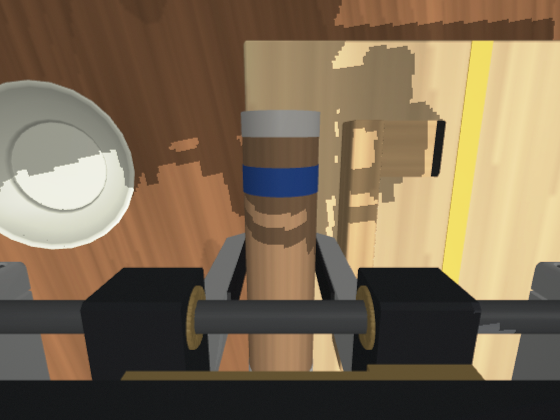

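```bash
python3 -m jog '[[0,0.002,0,0.0015,0,0,-1],[0,0.004,0,0.0015,0,0,-1],[0,0.005,0,0.0015,0,0,-1],[0,0.005,0,0.0015,0,0,-1]]' 30
cat > w15.py <<'E'
import sys
from deckgoal import *
from station import camera
import cv2
from fit import proj,least_squares
n=sys.argv[1]
rel(D["p"]+Rd.apply([-.080,0.0005,.010]),Rd*R.from_euler('xyz',[np.pi,0,np.pi/2]))
c=camera('wrist');cv2.imwrite(f'pics/wrist{n}.png',c['image'][:,:,::-1]);np.save('wl.npy',c['world_from_camera'])
im=c['image'][:,:,::-1]
cv2.imwrite(f'pics/wc{n}.png',cv2.resize(im[30:190,310:510],None,fx=4,fy=3.7,interpolation=2))
E
python3 w15.py 15
```

```text
time_s: 22.4
ee_pos: [0.4289, 0.2867, 0.0388]
eef_rot: [3.02, -0.003, 1.372]
force: [0.4, -0.5, -3.4]
grip_width: 0.0394
t22.40 pos [0.4289 0.2867 0.0388] rpy [ 1.7303e+02 -1.7000e-01  7.8590e+01] F [ 0.4 -0.5 -3.4] w0.0394 q [ 0.56  0.39  1.84 -0.11  0.83  0.83]
row [0.0002, 0.0038, 0.0011] [-0.0003, -0.0019, -0.0003] rows>= 1.0
```

View pics/wrist15.png

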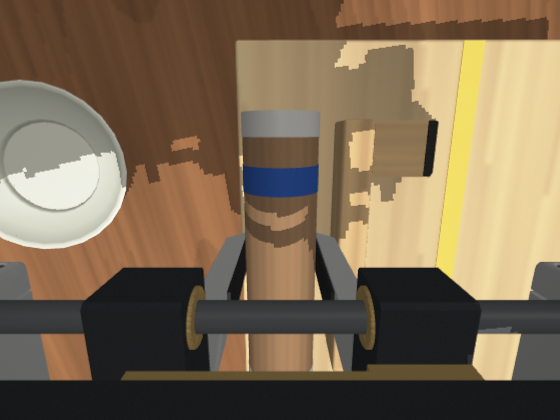

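```bash
python3 -m jog '[[0,0.001,0,0,0,0,-1],[0,0.002,0,0,0,0,-1],[0,0.003,0,0,0,0,-1],[0,0.004,0,0,0,0,-1],[0,0.004,0,0,0,0,-1]]' 30; python3 w15.py 16
```

```text
time_s: 22.95
ee_pos: [0.4329, 0.2859, 0.0392]
eef_rot: [3.02, -0.003, 1.372]
force: [-0.8, 0.6, -2.9]
grip_width: 0.039
t22.95 pos [0.4329 0.2859 0.0392] rpy [ 1.7302e+02 -1.7000e-01  7.8590e+01] F [-0.8  0.6 -2.9] w0.0390 q [ 0.56  0.4   1.83 -0.11  0.83  0.83]
row [0.0002, -0.0003, 0.001] [-0.0003, -0.0019, -0.0003] rows>= 1.0
```

View pics/wrist16.png

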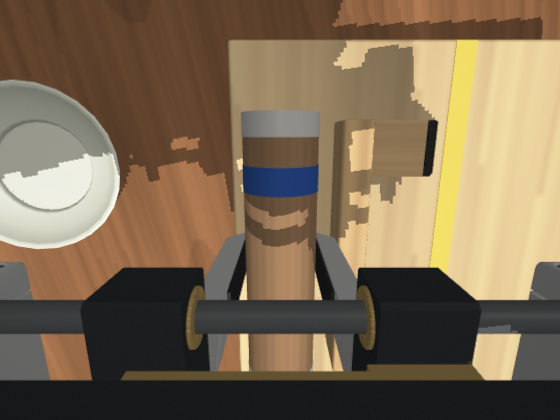

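```bash
python3 -m jog '[[0,0.0005,0,0,0,0,-1],[0,0.001,0,0,0,0,-1],[0,0.001,0,0,0,0,-1],[0,-0.003,0,0,0,0,-1],[0,-0.008,0,0,0,0,-1],[0,-0.012,0,0,0,0,-1],[0,-0.012,-0.02,0,0,0,-1],[0,-0.012,-0.05,0,0,0,-1],[0,-0.012,-0.085,0,0,0,-1],[0,-0.012,-0.085,0,0,0,-1],[0,0.02,-0.085,0,0,0,-1],[0,0.06,-0.085,0,0,0,-1],[0,0.1,-0.085,0,0,0,-1],[0,0.113,-0.085,0,0,0,-1],[0,0.113,-0.085,0,0,0,-1],[0,0.113,-0.085,0,0,0,-1]]' 30
python3 - <<'E'
from deckgoal import *
from station import camera
import cv2
rel(D["p"]+Rd.apply([.033,0.0005,.011]),Rd*R.from_euler('xyz',[np.pi,0,np.pi/2]))
for n in('wrist','side'):
    c=camera(n);cv2.imwrite(f'pics/{n}17.png',c['image'][:,:,::-1])
    if n=='wrist':np.save('w17.npy',c['world_from_camera'])
E
```

```text
time_s: 24.6
ee_pos: [0.5318, 0.2653, 0.1361]
eef_rot: [3.021, -0.002, 1.372]
force: [-0.0, -0.7, -2.3]
grip_width: 0.0396
t24.60 pos [0.5318 0.2653 0.1361] rpy [ 1.731e+02 -1.100e-01  7.858e+01] F [-0.  -0.7 -2.3] w0.0396 q [ 0.43  0.41  1.55 -0.08  1.09  0.67]
row [0.0006, 0.0008, 0.0838] [-0.0012, -0.0012, -0.0004] rows>= 2.0
```

View pics/wrist17.png

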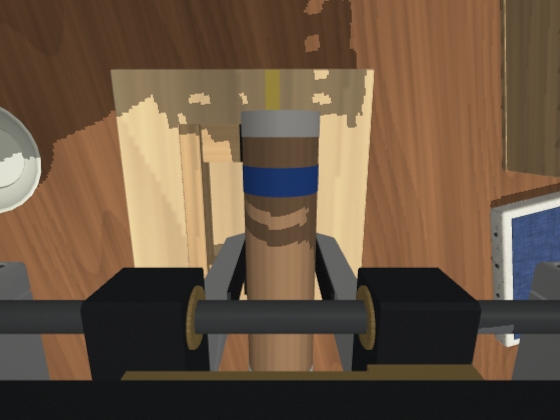

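View pics/side17.png

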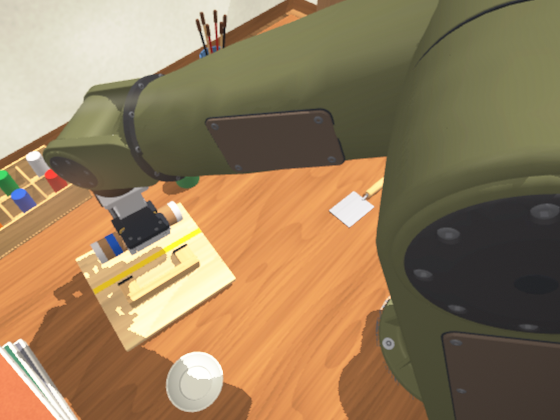

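Chock is now visible in the side view, clear of the gripper. I'll zoom in to fit it there.

Run:
```python
import cv2
s=cv2.imread("pics/side17.png");x,y,w,h,k=110,235,95,75,8
c=cv2.resize(s[y:y+h,x:x+w],None,fx=k,fy=k,interpolation=cv2.INTER_CUBIC)
cv2.imwrite("pics/sc17.png",c)
```

```text
(no output)
```

View pics/sc17.png

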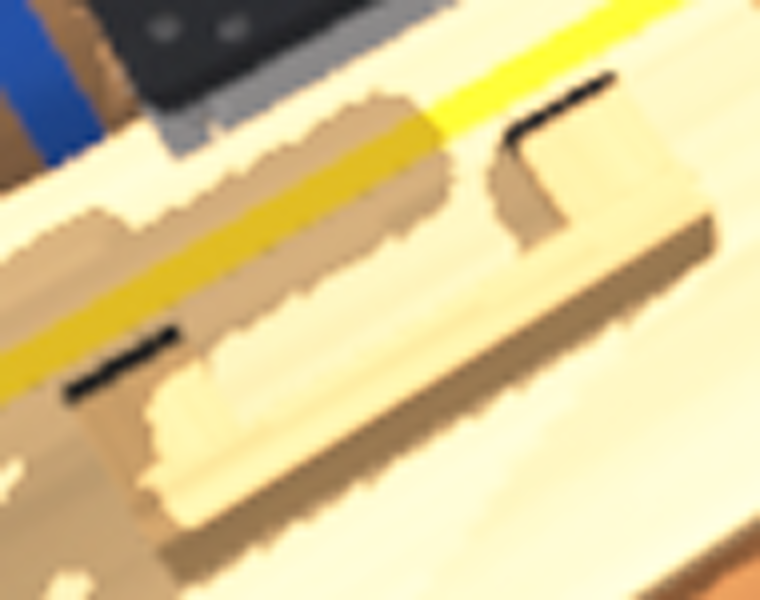

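```bash
python3 -m jog '[[0.001,0.001,0.03,-0.001,-0.001,0,-1],[0.001,0.001,0.06,-0.001,-0.001,0,-1],[0.001,0.001,0.078,-0.001,-0.001,0,-1],[0.001,0.001,0.084,-0.001,-0.001,0,-1],[0.001,0.001,0.084,-0.001,-0.001,0,-1],[0.001,0.001,0.086,-0.001,-0.001,0,-1],[0.001,0.001,0.086,-0.001,-0.001,0,-1]]' 30
python3 - <<'E'
from deckgoal import *
rel(D["p"]+Rd.apply([.0285,0.0005,.0072]),Rd*R.from_euler('xyz',[np.pi,0,np.pi/2]))
E
```

```text
time_s: 25.4
ee_pos: [0.5433, 0.265, 0.0525]
eef_rot: [3.018, -0.002, 1.372]
force: [0.5, -0.0, -1.7]
grip_width: 0.0394
t25.40 pos [0.5433 0.265  0.0525] rpy [ 1.729e+02 -1.000e-01  7.864e+01] F [ 0.5 -0.  -1.7] w0.0394 q [ 0.42  0.53  1.58 -0.09  0.93  0.67]
row [-0.0011, -0.0049, 0.0033] [0.0011, -0.0012, 0.0003] rows>= 1.0
```

```bash
python3 -m jog '[[-0.001,-0.002,0.001,0.001,-0.001,0,-1],[-0.001,-0.004,0.002,0.001,-0.001,0,-1],[-0.001,-0.005,0.003,0.001,-0.001,0,-1],[-0.001,-0.006,0.0033,0.001,-0.001,0,-1],[-0.001,-0.007,0.0034,0.001,-0.001,0,-1],[-0.001,-0.0075,0.0035,0.001,-0.001,0,-1],[-0.001,-0.0075,0.0035,0.001,-0.001,0,-1]]' 30
python3 - <<'E'
from deckgoal import *
rel(D["p"]+Rd.apply([.0253,0.0005,.0065]),Rd*R.from_euler('xyz',[np.pi,0,np.pi/2]))
from station import camera
import cv2
for n in('wrist','side'):
    c=camera(n);cv2.imwrite(f'pics/{n}18.png',c['image'][:,:,::-1])
    if n=='wrist':np.save('w18.npy',c['world_from_camera'])
s=cv2.imread('pics/side18.png');cv2.imwrite('pics/s18c.png',cv2.resize(s[200:330,90:220],None,fx=4.5,fy=4.5,interpolation=2))
a=cv2.imread('pics/wrist18.png');cv2.imwrite('pics/w18c.png',cv2.resize(a[30:190,100:330],None,fx=3.3,fy=3.3,interpolation=2))
E
```

```text
time_s: 26.1
ee_pos: [0.5363, 0.2655, 0.0482]
eef_rot: [3.019, -0.0, 1.372]
force: [0.7, 0.7, -2.0]
grip_width: 0.0392
t26.10 pos [0.5363 0.2655 0.0482] rpy [ 1.7298e+02 -2.0000e-02  7.8630e+01] F [ 0.7  0.7 -2. ] w0.0392 q [ 0.43  0.53  1.6  -0.09  0.92  0.68]
row [-0.0002, -0.0007, 0.0006] [0.0002, -0.0003, 0.0003] rows>= 1.0
```

View pics/s18c.png

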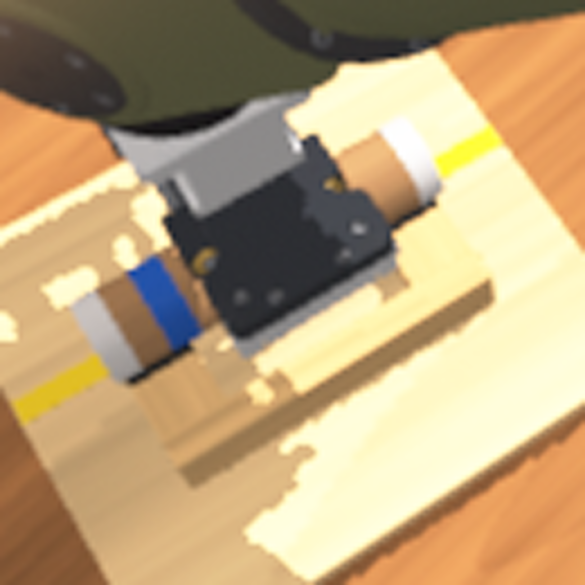

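View pics/w18c.png

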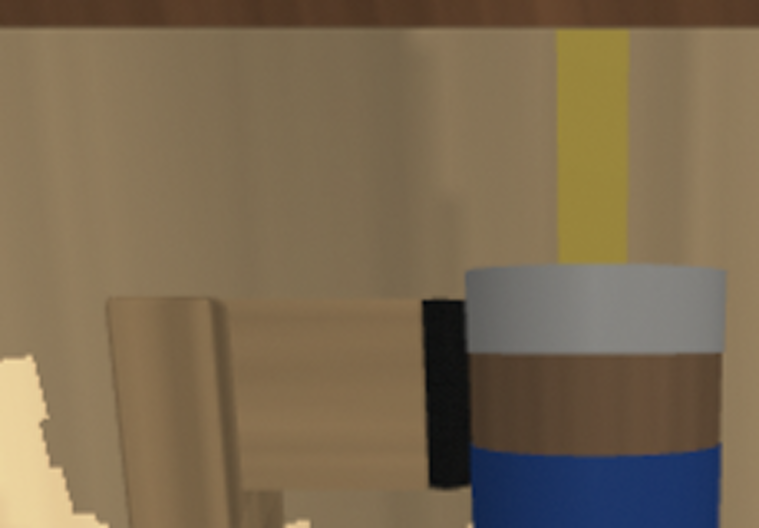

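```bash
python3 -m jog '[[0,0,0.0005,0,0,0,-1],[0,-0.0005,0.001,0,0,0,-1],[0,-0.0005,0.001,0,0,0,-1]]' 30; python3 -m jog '[[0,-0.0005,0.0005,0,0,0,-1],[0,-0.0005,0.0005,0,0,0,-1]]' 30
```

```text
time_s: 26.5
ee_pos: [0.5365, 0.2656, 0.0477]
eef_rot: [3.018, -0.001, 1.372]
force: [2.7, -1.0, 3.2]
grip_width: 0.0392
time_s: 26.7
ee_pos: [0.5365, 0.2656, 0.0477]
eef_rot: [3.017, -0.001, 1.372]
force: [2.6, -2.5, 4.7]
grip_width: 0.0394
```

```bash
python3 -m jog '[[0,0,0,0,0,0,-0.14],[0,0,0,0,0,0,-0.12],[0,0,0,0,0,0,-0.1],[0,0,0,0,0,0,-0.05],[0,0,0,0,0,0,0],[0,0,0,0,0,0,0.1],[0,0,0,0,0,0,0.1],[0,0,0,0,0,0,0.1]]' 30
python3 - <<'E'
from rel import *
from station import camera
import cv2
rel([.5,.2,.2],Rtool(1.37))
for n in('wrist','side'):
    c=camera(n);cv2.imwrite(f'pics/{n}19.png',c['image'][:,:,::-1])
a=cv2.imread('pics/wrist19.png');cv2.imwrite('pics/w19c.png',cv2.resize(a[30:260,100:350],None,fx=2.5,fy=2.5,interpolation=2))
E
```

```text
time_s: 27.5
ee_pos: [0.5365, 0.2656, 0.0476]
eef_rot: [3.017, -0.001, 1.372]
force: [0.2, -0.4, 0.3]
grip_width: 0.0514
t27.50 pos [0.5365 0.2656 0.0476] rpy [ 1.7284e+02 -8.0000e-02  7.8620e+01] F [ 0.2 -0.4  0.3] w0.0514 q [ 0.43  0.53  1.6  -0.09  0.91  0.68]
row [-0.0713, -0.0037, -0.1541] [0.0795, -0.001, 0.0013] rows>= 4.0
```

View pics/w19c.png

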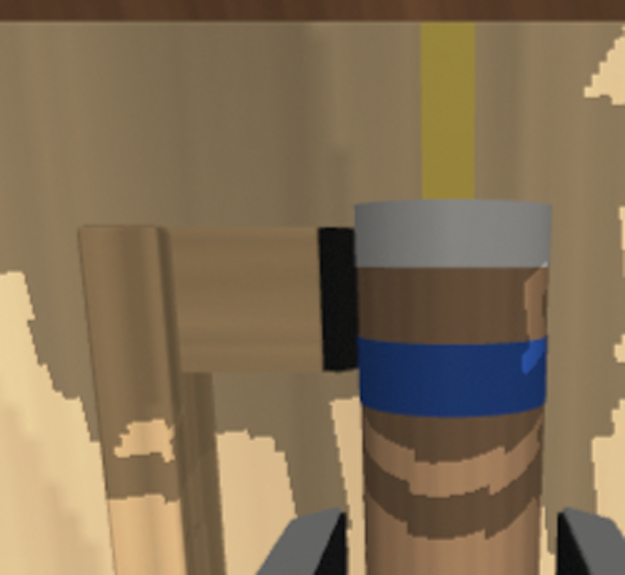

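Released, and the tube stays seated against the rubber with its cap centred over the tape. I'll retract straight back, move aside and check.

```bash
python3 -m jog '[[0,0,-0.005,0,0,0,0.1],[0,0,-0.015,0,0,0,0.1],[0,0,-0.035,0,0,0,0.1],[0,0,-0.07,0,0,0,0.1],[0,0,-0.12,0,0,0,0.1],[0,0,-0.17,0,0,0,0.1],[-0.03,0,-0.18,0,0,0,0.1],[-0.08,0,-0.18,0,0,0,0.1],[-0.13,0,-0.18,0,0,0,0.1],[-0.18,-0.02,-0.18,0,0,0,0.1],[-0.23,-0.04,-0.18,0,0,0,0.1],[-0.28,-0.06,-0.18,0,0,0,0.1],[-0.33,-0.08,-0.18,0,0,0,0.1],[-0.38,-0.1,-0.18,0,0,0,0.1],[-0.38,-0.1,-0.18,0,0,0,0.1],[-0.38,-0.1,-0.18,0,0,0,0.1]]'
python3 - <<'E'
from station import camera
import cv2
for n,(x,y,w,h,k) in dict(top=(85,90,220,160,3.6),side=(65,140,190,220,2.7)).items():
    c=camera(n);im=c['image'][:,:,::-1];cv2.imwrite(f'pics/{n}20.png',im);cv2.imwrite(f'pics/{n}20c.png',cv2.resize(im[y:y+h,x:x+w],None,fx=k,fy=k,interpolation=2))
E
```

```text
time_s: 29.2
ee_pos: [0.3413, -0.0847, 0.2141]
eef_rot: [3.015, -0.001, 1.369]
force: [0.1, -0.4, -0.8]
grip_width: 0.0517
```

View pics/top20c.png

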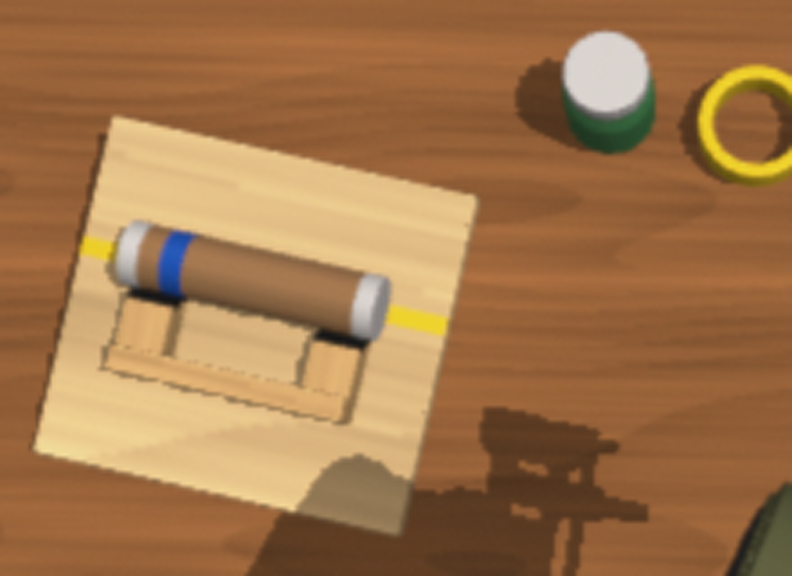

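View pics/side20c.png

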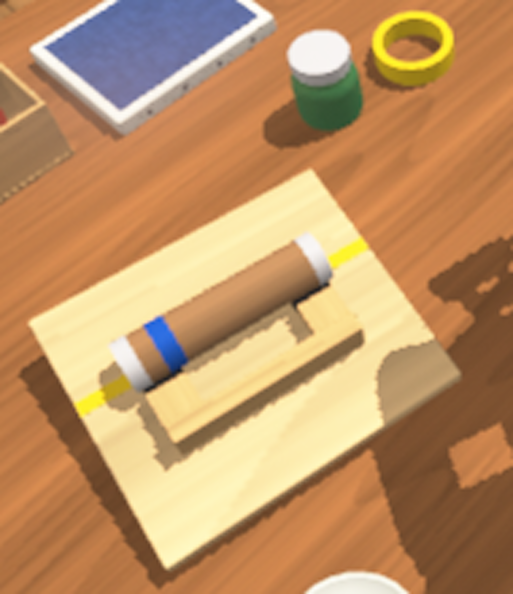

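```bash
cat > f20.py <<'E'
from fit import *
a=np.linspace(0,2*np.pi,90)
C=np.r_[np.c_[.02*np.cos(a),a*0+.08,.02*np.sin(a)],np.c_[.02*np.cos(a),a*0-.08,.02*np.sin(a)]]
tt=np.array([(133,219),(150,222),(378,272),(388,276),(392,285),(388,308),(376,338),(368,341),(350,335),(118,285),(110,276),(111,268),(120,232)])/3.6+[85,90]
ts=np.array([(110,345),(117,337),(298,239),(312,234),(322,242),(332,268),(332,280),(318,288),(150,388),(140,390),(130,382),(113,355)])/2.7+[65,140]
Dn=np.c_[np.cos(a),np.sin(a)]
def res(p,c,o,d):
    Rd=R.from_euler('z',d[2])*R.from_euler('y',-np.radians(7))
    W=Rd.apply(R.from_euler('z',p[2]).apply(C)+[p[0],p[1],.02])+[d[0],d[1],.038]
    return (proj(c,W)@Dn.T).max(0)-(o@Dn.T).max(0)
for n,c,o,d in(("top",TOP,tt,[.5111,.2684,-.1969]),("side",SIDE,ts,[.5113,.2699,-.2])):
    s=least_squares(res,[.025,0,0],args=(c,o,d));print(n,s.x[:2].round(4),np.degrees(s.x[2]).round(2),np.abs(s.fun).max().round(2))
E
python3 f20.py
```

```text
top [0.0255 0.0012] 0.56 1.28
side [ 0.0262 -0.0014] -0.48 1.18
```

Tube sits at deck x≈+25.8 mm, y≈0 and yaw≈0°, so it is on the line and centred. Handing in.

```bash
python3 -c "
from station import ctrl,status
print(ctrl.hand_in()); print(status.get_obs()['time_s'])"
```

```text
the job is handed in; nothing more can be done
None
the job is handed in; nothing more can be done
```

The job is handed in, at about 29 s of the 61 s: the tube lies level against both rubber faces, centred over the yellow line, and the robot is touching nothing.

- **Sequence:** I set the chock on the deck first, then lifted the brown tube square out of its rest. I lowered it until both deck and rubber were in contact, then opened the gripper.
- **One correction:** on my first approach the tube pushed the chock about 3–4 mm downhill. With the tube still in the gripper, I pushed the bar back uphill with the back of a finger. I then brought the tube down again by position.
- **Last checks:** after release, fits of the top and side pictures put the tube at deck x ≈ +25.5 and +26.2 mm, against the line at +25. They gave y ≈ +1.2 and −1.4 mm and yaw ≈ ±0.5°. The two cameras differ by about 2.6 mm in y and 1° in yaw, which is near the limit of their calibration.
- **Chock and bystanders:** I did not refit the chock after the final seating, but in the last pictures it looks square with both faces against the tube. The jar and tape roll are untouched, judged by eye from the same pictures.

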